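# Close the oiler tank with its cam-lock plug

### The job

Close the dough machine's oil tank: take the grooved steel plug from the tray, set it in the tank's cam-lock coupler and press it down, firmly but without forcing it, until it is home on the rubber gasket; let go of it. Then swing the two cam arms down together, keeping them roughly level with each other, until both hang straight down against the coupler and hold the plug locked. Never force a stiff arm or the plug, and leave the other fittings, the jar and the bowl where they are.

Things in the scene. Friction and masses are not known exactly. Their poses are not given: they have to be found in the camera images.
- tank: Fixed steel oil tank, a low box, lid 60 mm above the table. Origin on the table under the nominal axis of its upright coupler; z up; the cam arms lie along +y and -y of this frame. The box reaches 55 mm to -x, 165 mm to +x, 90 mm to +y and -y; a breather and a gauge up to 110 mm high stand on it 125 mm to +x. Coupler: a steel cup 43 mm across with ears to 28 mm out at +y and -y.
- mouth (a point): Nominal centre of the cup's open mouth at its rim, 143 mm above the table, axes as the tank's. Welded on by hand, the real cup with its arms stands upright but up to 4 mm off in the tank's x and in its y, and 1 mm in height; this point does not show it. Bore 33.2 mm, sharp-edged; a plug pressed on the rim sinks most on the side of the bore. Over 25 N of plug on rim or gasket is forcing; so is over 50 N in all with the cams.
- seat (a point): Nominal top of the untouched rubber gasket in the cup, 25.4 mm below the rim (off as the cup is). A plug dropped in rests here, 6 mm too high: the cams then jam. Over about 7 N the gasket yields, 1.1 mm per further newton (5 mm at 11.5 N), and stays where pressed; rigid stop at 7.5 mm. Press the plug in by 4 mm or more; the cams draw it the rest, to 6 mm (foot 31.4 mm below the rim).
- camarm_l (a joint): Brass cam arm on the cup's +y side. Angle in rad below level: -0.6 to -0.2 at the start (sticking out, raised), 0 level, 1.571 straight down against the cup (its stop, locked). Bar 11 mm wide, 6 mm thick, ending 62 mm from its pin. Stiff hinge, stays where it is left (0.1 N m); from about 1.2 rad the cam enters the groove and draws the plug down, a little stiffer.
- camarm_r (a joint): The same arm mirrored, on the -y side, same values. The pins lie 20 mm from the cup's axis, 8 mm below its rim, along the tank's x. The arms' outer (upper) faces run 8 mm off the lines through the pins, so hanging straight down they measure 56 mm over their outer faces (58 mm at the cams, beside the cup).
- plug: Loose steel blanking plug, 52 mm tall, 0.2 kg, upright on the tray's floor (3 mm above the table); origin at the centre of its lower face, z up. Foot 32 mm across with a 1.5 mm chamfer; waist (the cam groove) 20 mm across, 12 to 21 mm up; 32 mm across again from 25 to 33 mm; on top a hexagon 28 mm across flats, 33 to 52 mm up, a corner on its x axis, to hold it by. The only fitting with a grooved waist.
- tray: Fixed steel tray 240 x 320 mm, walls 22 mm high, floor 3 mm thick; origin under its centre. Carries the plug and the other fittings.
- pipe_plug: Other fitting on the tray: a plain pipe plug 34 mm tall, wide hexagon on a 31 mm threaded cylinder, no groove. Origin under its centre. Not to be used.
- nipple: Other fitting on the tray: brass hexagon nipple 44 mm tall, hexagon at mid height. Origin under its centre.
- clamp_ferrule: Other fitting on the tray: a flanged steel tube end, 50 mm across, 26 mm tall. Origin under its centre.
- spanner: Spanner about 170 mm long lying flat on the tray.
- spice_jar: Jar 56 mm in diameter and 75 mm tall on the bench.
- bowl: Steel bowl 150 mm across, 60 mm tall, on the bench.
Not all that is in view belongs to the job. Leave any blue or purple look-alike of the plug alone.

How it is judged:
On the way, in this order (a step that is already met when the one before it is completed fails the run):
1. the plug is pressed into the gasket (foot under 114.8 mm above the table), upright in the bore, and let go, with both arms still less than 0.3 rad below level (z of plug in the frame of tank below 0.1148 m and horizontal distance between plug and tank below 0.0075 m and angle between the z axis of plug and the z axis of tank, either way round below 0.06 rad and contact force between the fingers and plug below 0.1 N and value of joint each of camarm_l, camarm_r below 0.3 rad), for 0.2 s.
2. both cam arms are swung fully down (past 1.45 rad) with the plug drawn home (z of plug in the frame of tank below 0.1135 m and horizontal distance between plug and tank below 0.0075 m and angle between the z axis of plug and the z axis of tank, either way round below 0.06 rad and value of joint each of camarm_l, camarm_r above 1.45 rad), for 0.2 s.
At the end, for the whole second after the job is handed in: Both arms hang straight down (each above 1.45 rad of 1.571) and the plug is locked in the coupler: its foot 108.5 to 113.5 mm above the table, within 7.5 mm of the nominal axis and 0.06 rad of upright, at rest (all of step 2 and z of plug in the frame of tank above 0.1085 m and linear speed of plug below 0.02 m/s); the robot touches nothing.
It fails at once if the plug is forced into the coupler (over 25 N between it and the tank while an arm is still less than 0.3 rad below level) (contact force between plug and tank above 25 N and value of joint any of camarm_l, camarm_r below 0.3 rad).
It fails at once if the cams are forced (over 50 N between the plug and the tank with its gasket and arms) (contact force between plug and tank above 50 N).
It fails at once if one arm gets well ahead of the other (more than about 0.7 rad, 40 degrees) ((value of joint camarm_l above 0.3 rad and value of joint camarm_r below -0.4 rad) or (value of joint camarm_l above 0.6 rad and value of joint camarm_r below -0.1 rad) or (value of joint camarm_l above 0.9 rad and value of joint camarm_r below 0.2 rad) or (value of joint camarm_l above 1.2 rad and value of joint camarm_r below 0.5 rad) or (value of joint camarm_l above 1.45 rad and value of joint camarm_r below 0.75 rad) or (value of joint camarm_r above 0.3 rad and value of joint camarm_l below -0.4 rad) or (value of joint camarm_r above 0.6 rad and value of joint camarm_l below -0.1 rad) or (value of joint camarm_r above 0.9 rad and value of joint camarm_l below 0.2 rad) or (value of joint camarm_r above 1.2 rad and value of joint camarm_l below 0.5 rad) or (value of joint camarm_r above 1.45 rad and value of joint camarm_l below 0.75 rad)).
It fails at once if another fitting on the tray is moved by over 40 mm (distance of any of pipe_plug, nipple, clamp_ferrule, spanner from where it was at the start of the episode above 0.04 m).
It fails at once if the jar or the bowl is moved by over 50 mm (distance of any of spice_jar, bowl from where it was at the start of the episode above 0.05 m).
It also fails if it takes over 72 s, if anything falls off the work surface, if the arm or the gripper's body presses on something with over 40 N, if the wrist force passes 120 N, or if a joint passes its speed limit or range.

### The arm

A 6-joint arm with a two-finger parallel gripper is mounted at the origin on the work surface. World frame = base frame: x ahead of the robot, y to its left, z up, the work surface at z = 0. Lengths are in m, angles in rad, forces in N, time in s.
With the tool pointing down it reaches from about 0.275 to 1 m from the base axis. Payload 8.4 kg.
Tool frame: the origin (TCP) lies at the very end of the fingers, on their centre line; the grasp point (between the pads) lies 19 mm behind it; z points along the fingers, y is the direction in which the jaws open and shut (so a half turn about z gives the same grasp; the last joint's range is limited). The gripper opens to 85 mm and grips with 20 to 120 N. Pads are 22 mm wide; open, the fingers measure 114 mm over their backs; the gripper's body (76 mm by 85 mm) begins 54 mm behind the grasp point. The pads swing forward as they close: fully open they stand 13 mm farther back than shut.
Start: joints at [-1.113, 0.353, 1.633, -0, 1.155, -0.002], TCP at [0.277, -0.56, 0.231] pointing down, gripper open.
Joint ranges: [-2.63, 2.63], [-0.92, 2.1], [0.06, 2.66], [-1.3, 4.44], [0, 2.69], [-3.02, 3.02]. Speed limits (rad/s): [2.22, 2.22, 2.79, 3.14, 3.14, 3.14].

### API

Orientations are given as a 3x3 rotation matrix whose columns are the frame's x, y, z axes.
In Python, from cell import arm gives the robot as it stands. The module is installed in compiled form; this text tells all that it offers.
- The arm moves only by the tool step_arm, never from a script. Its argument "series" is one flat list of numbers, 5 for each row, row after row: the opening, from 0 (shut) to 1 (fully open), then the shift along the tool's x, y, z in cm, then the turn about the tool's z in rad. A call has 1 to 12 rows; each row shifts and turns the commanded pose from where the row before left it, along the tool's axes as they then stand; what a row does not reach is not made up. A row lasts 1/10 s, in which the tool goes at most 50 mm and 8.59 degrees, less where a joint would pass 70% of its speed; a pose out of reach is approached as far as the arm can. A call with a gripper value outside its range is refused whole. The fingers move at their own pace and stop on an object; "grip_force" is the grip in N (left out, the last holds). Time passes only in rows, so rows that do not move let the fingers close. It gives the time, the measured TCP pose, the force and the opening at its end, in the units of the state.
- arm.state(): the state, without advancing time (a new reading comes with each control period).
- arm.read_camera(name): name is "scene" or "top" or "wrist"; returns a dict with "frame" (384x512x3 uint8, red, green, blue), "fx", "fy", "cx", "cy" (pixels), "eye" and "attitude" of the camera in the world. Camera axes: x right, y down, z forward; pixel columns grow to the right and rows downward; lengths in m; the calibration is good to about 2 mm. A picture is of the moment at which its call begins. There is no depth.
- arm.finish_job(): hands the job in, once; it reports no verdict.
The state is a dict: "clock": time; "qpos": joint angles; "joint_velocities": joint speeds; "effort": joint torques, N m; "ee_pos": TCP position; "tcp_rot": TCP orientation; "wrist_force": force on the tool from outside, world axes, zero at the start; "moment": the same for the moment, N m; "opening": finger opening in m.
Only numpy, scipy, OpenCV 4.12 (cv2) and the standard library are available. Lean on these libraries where they do the work, as an engineer would, in place of code of your own. Each camera call takes 0.05 s, during which the arm holds its last target.

## Working session

There is one attempt and no reset: what is moved stays moved. The work goes in short steps, Python scripts to look and compute and a tool call to move; the robot and the scene stay as the last step left them, time stands still between calls to the robot, and variables do not carry over. Pictures are saved under pics/ and viewed, and the job is handed in when it is done.

Besides the shell and the picture viewer there is one more tool, called after "Call:" as name(argument=value, ...), one argument or row to a line, values as JSON. step_arm: Moves the arm, as the interface text tells. Its arguments: {"type":"object","properties":{"series":{"type":"array","items":{"type":"number"}},"grip_force":{"type":"number"}},"required":["series"]}

```bash
mkdir -p pics; cat > h.py <<'E'
import numpy as np, cv2
from cell import arm
def shot(cam,fn):
    d=arm.read_camera(cam); cv2.imwrite('pics/'+fn+'.png',d['frame'][:,:,::-1]); np.savez('pics/'+fn+'.npz',**d); return d
def load(fn): return np.load('pics/'+fn+'.npz')
def crop(fn,x0,y0,x1,y1,s,out):
    im=cv2.imread('pics/'+fn+'.png')[y0:y1,x0:x1]; cv2.imwrite('pics/'+out+'.png',cv2.resize(im,None,fx=s,fy=s,interpolation=cv2.INTER_CUBIC))
def ray(d,u,v):
    r=np.array([(u-d['cx'])/d['fx'],(v-d['cy'])/d['fy'],1.]); return d['eye'],d['attitude']@r
def atz(d,u,v,z):
    e,r=ray(d,u,v); return e+r*(z-e[2])/r[2]
def proj(d,p):
    q=np.asarray(d['attitude']).T@(np.asarray(p)-d['eye']); return np.array([d['fx']*q[0]/q[2]+d['cx'],d['fy']*q[1]/q[2]+d['cy']])
def tri(obs):
    A=np.zeros((3,3));b=np.zeros(3)
    for d,u,v in obs:
        e,r=ray(d,u,v); r=r/np.linalg.norm(r); P=np.eye(3)-np.outer(r,r); A+=P;b+=P@e
    return np.linalg.solve(A,b)
E
python3 - <<'E'
from h import *
for c in ['scene','top','wrist']:
    d=shot(c,c+'0'); print(c,d['fx'],d['cx'],d['cy'],d['eye'],np.round(d['attitude'],3).tolist())
print(arm.state())
E
```

```text
scene 363.6823469104266 258.58018904876195 190.9091447164384 [ 1.03667609 -0.10613451  0.89001586] [[0.28, 0.769, -0.575], [0.96, -0.234, 0.155], [-0.016, -0.595, -0.804]]
top 418.0368839366447 255.3044658275994 188.88114495652945 [0.256046   0.05621566 1.1564531 ] [[-0.068, -0.974, 0.215], [-0.998, 0.066, -0.017], [0.002, -0.215, -0.977]]
wrist 272.0887512247879 251.66038126516676 194.11745312040907 [ 0.35286067 -0.52294014  0.37357983] [[0.444, -0.846, -0.295], [-0.896, -0.42, -0.144], [-0.002, 0.328, -0.945]]
{'clock': 0.15, 'qpos': array([-1.11337965e+00,  3.53510270e-01,  1.63394532e+00, -3.02339619e-06,
        1.15521907e+00, -2.39984673e-03]), 'joint_velocities': array([-0.00145147, -0.00074605, -0.00209816, -0.00275645, -0.00038003,
        0.00058737]), 'effort': array([ 6.35155520e-04, -6.05636358e+01, -3.42337525e+01, -9.36351540e-06,
        6.17098674e-03, -1.38040789e-05]), 'ee_pos': array([ 0.27720444, -0.55975984,  0.2307286 ]), 'tcp_rot': array([[ 8.96133394e-01,  4.43784530e-01, -4.80330353e-04],
       [ 4.43784790e-01, -8.96132870e-01,  9.69551013e-04],
       [-1.68076740e-07, -1.08201035e-03, -9.99999415e-01]]), 'wrist_force': array([-0.44397886,  0.47670074,  0.57993594]), 'moment': array([0.03024249, 0.06580329, 0.01885787]), 'opening': 0.08560647793343244}
```

View pics/scene0.png

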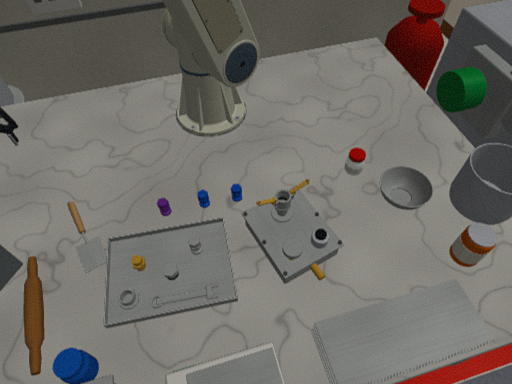

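View pics/top0.png

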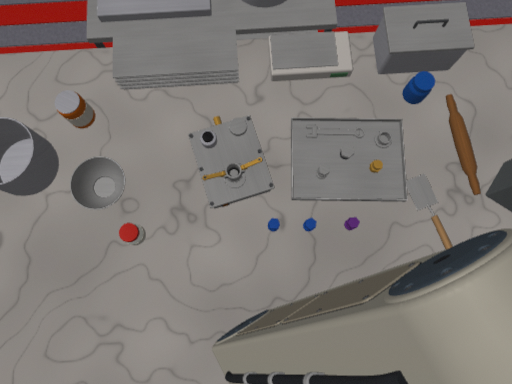

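View pics/wrist0.png

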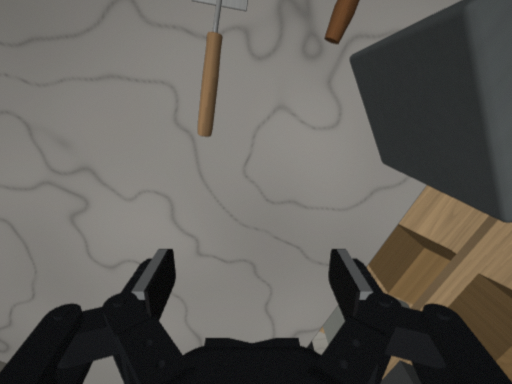

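```bash
python3 - <<'E'
from h import *
crop('scene0',100,210,240,330,5,'s_tray'); crop('scene0',230,165,350,285,5,'s_tank')
crop('top0',285,110,415,210,6,'t_tray'); crop('top0',180,105,280,215,5,'t_tank')
E
```

```text
(no output)
```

View pics/s_tray.png

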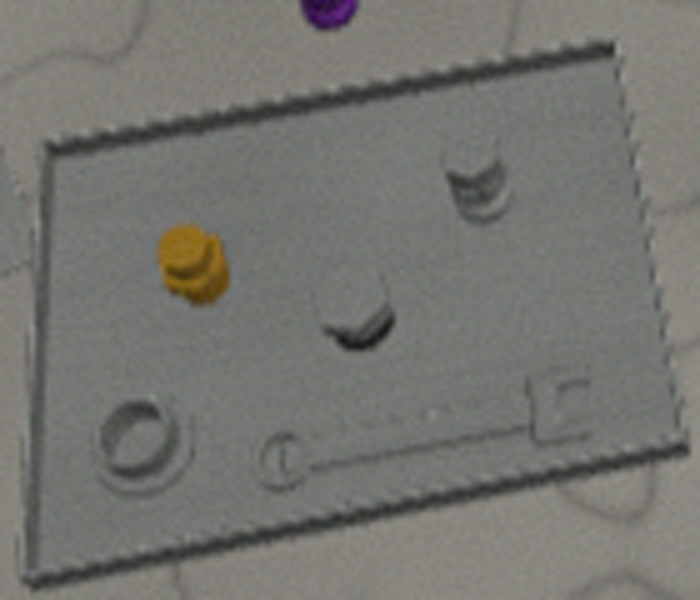

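View pics/t_tray.png

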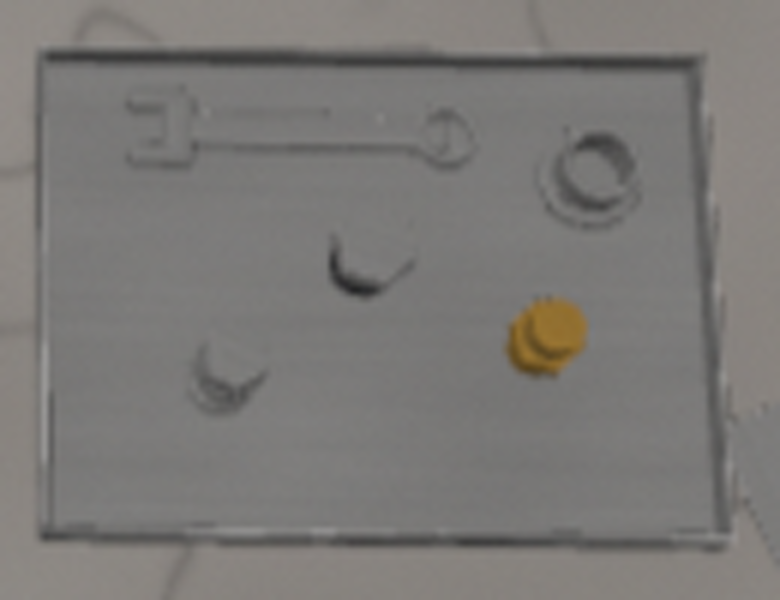

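View pics/s_tank.png

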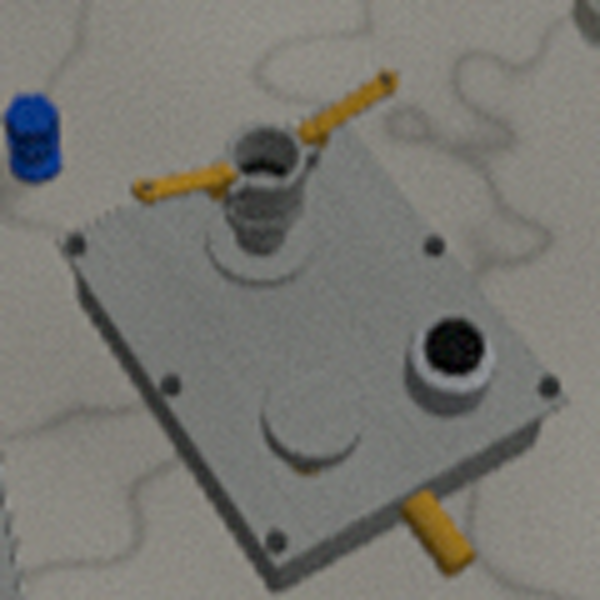

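View pics/t_tank.png

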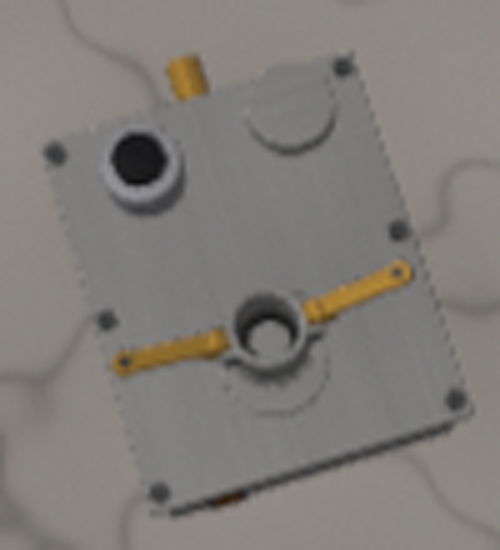

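The candidates on the tray, in scene / top pixels:
- (195,247) / (322,172): a slim grey fitting with a dark groove.
- (171,272) / (346,153): a wide, low hexagon on a dark thread, so this is the pipe_plug.
- (138,262) / (376,166): the brass nipple.
- (128,298) / (384,139): the ferrule.

The blue and purple ones on the bench are decoys. Only the one at (195,247) has the waist, so that is the plug. I'll measure it and then confirm it with the wrist camera.

```bash
python3 - <<'E'
from h import *
s=load('scene0');t=load('top0')
S=lambda x,y,f,ox,oy:(ox+x/f,oy+y/f)
print('plug top', tri([(s,*S(472,157,5,100,210)),(t,*S(232,350,6,285,110))]))
print('plug base top', atz(t,*S(225,385,6,285,110),0.005),'scene',atz(s,*S(481,198,5,100,210),0.005))
for n,(x,y) in dict(TL=(38,147),TR=(350,52),BR=(472,410),BL=(155,512)).items(): print(n,atz(t,*S(x,y,5,180,105),0.06))
print('rim', tri([(s,*S(265,150,5,230,165)),(t,*S(271,325,5,180,105))]))
print('rim top@.143',atz(t,*S(271,325,5,180,105),.143), atz(s,*S(265,150,5,230,165),.143))
print('armends top',atz(t,*S(122,362,5,180,105),.15),atz(t,*S(400,271,5,180,105),.15))
print('armends tri',tri([(s,*S(145,189,5,230,165)),(t,*S(400,271,5,180,105))]),tri([(s,*S(388,80,5,230,165)),(t,*S(122,362,5,180,105))]))
E
```

```text
plug top [ 0.54451771 -0.1522102   0.05025812]
plug base top [ 0.53930748 -0.15684864  0.005     ] scene [ 0.5445548 -0.1533233  0.005    ]
TL [0.66371776 0.21396482 0.06      ]
TR [0.70805362 0.03822035 0.06      ]
BR [ 0.49899808 -0.01394604  0.06      ]
BL [0.45486226 0.15859729 0.06      ]
rim [0.53178939 0.09093119 0.14221795]
rim top@.143 [0.53093455 0.08856326 0.143     ] [0.53274041 0.09312    0.143     ]
armends top [0.51503422 0.16314268 0.15      ] [0.55264454 0.02228194 0.15      ]
armends tri [0.54974179 0.02383628 0.16078568] [0.51488747 0.16408874 0.15196489]
```

Call:
step_arm(
  series=[1, 0, 0, -2.5, 0, 1, 0, -4.1, -2.5, 0, 1, 0, -4.1, 0, 0, 1, 0, -4.1, 0, 0, 1, 0, -4.1, 0, 0, 1, 0, -4.1, 0, 0, 1, 0, -4.1, 0, 0, 1, 4.2, 0, 0, 0, 1, 4.2, 0, 0, 0, 1, 4.2, 0, 0, 0, 1, 4.2, 0, 0, 0, 1, 4.2, 0, 0, 0],
)

```text
clock: 1.35
ee_pos: [0.3577, -0.2453, 0.2814]
tcp_rot: [[0.896, 0.444, 0.0], [0.444, -0.896, -0.0], [0.0, 0.0, -1.0]]
wrist_force: [0.2, -1.5, 0.3]
opening: 0.0856
```

Call:
step_arm(
  series=[1, 4.2, 0, 0, 0, 1, 4.2, 0, 0, 0, 1, 4.2, 0, 0, 0, 1, 4.2, 0, 0, 0, 1, 4.2, 0, 0, 0, 1, 0, 0, 2, -0.14, 1, 0, 0, 2, -0.14, 1, 0, 0, 2, -0.14, 1, 0, 0, 0, -0.14, 1, 0, 0, 0, -0.14, 1, 0, 0, 0, -0.14, 1, 0, 0, 0, 0],
)

```text
clock: 2.55
ee_pos: [0.5444, -0.1532, 0.221]
tcp_rot: [[0.266, 0.964, -0.001], [0.964, -0.266, 0.0], [0.0, -0.001, -1.0]]
wrist_force: [-1.2, -0.8, 1.3]
opening: 0.0855
```

```bash
python3 - <<'E'
from h import *
d=shot('wrist','w1'); s=arm.state(); print(s['clock'],s['ee_pos'],s['tcp_rot'].round(3).tolist(),s['qpos'])
print(proj(d,[.5445,-.153,.055]),proj(d,[.5445,-.153,.003]))
E
```

```text
2.6 [ 0.5444369  -0.15321987  0.22107645] [[0.271, 0.963, -0.0], [0.963, -0.271, 0.0], [0.0, -0.0, -1.0]] [-2.76988857e-01  2.71764375e-01  1.77254924e+00  7.80028238e-06
  1.09770674e+00 -3.01893810e-03]
[251.99914548 175.32515513] [251.97768659 165.24552225]
```

View pics/w1.png

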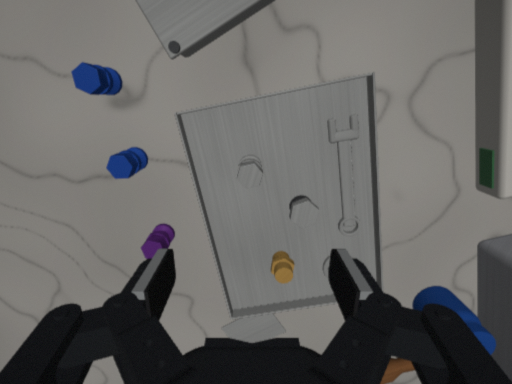

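```bash
python3 - <<'E'
from h import *
crop('w1',215,135,325,230,7,'w1c')
E
```

```text
(no output)
```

View pics/w1c.png

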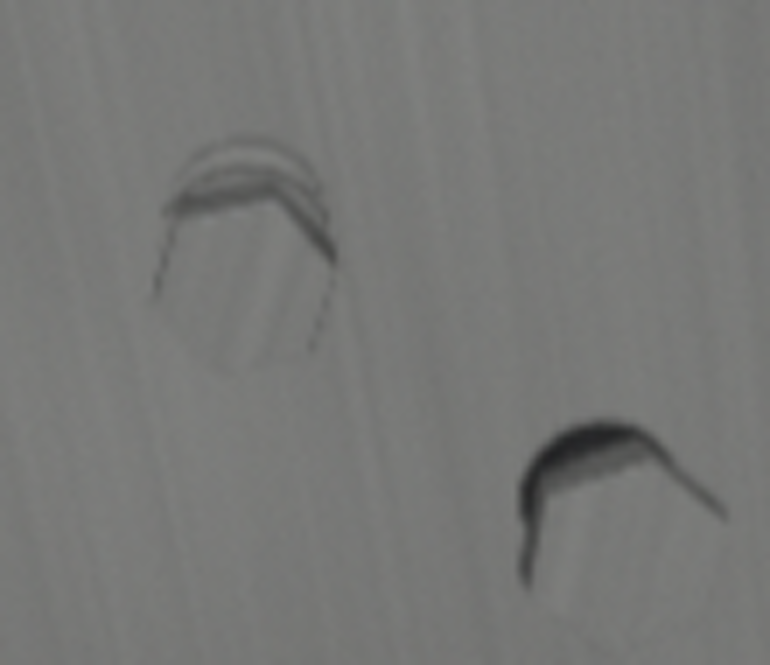

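```bash
cat >> h.py <<'E'
from scipy.optimize import least_squares
def fithex(d,pts,z,R=0.028/np.sqrt(3)):
    W=np.array([atz(d,u,v,z)[:2] for u,v in pts]); c0=W.mean(0)
    a0=np.mean(np.unwrap(np.sort(np.mod(np.arctan2(*(W-c0).T[::-1]),np.pi/3))*6))/6
    f=lambda p: np.ravel([[p[0]+R*np.cos(p[2]+k*np.pi/3)-w[0],p[1]+R*np.sin(p[2]+k*np.pi/3)-w[1]] for w in W for k in [np.round((np.arctan2(w[1]-p[1],w[0]-p[0])-p[2])/(np.pi/3))]])
    best=min((least_squares(f,[*c0,a]) for a in np.linspace(0,1,6)),key=lambda r:r.cost)
    return best.x,best.fun
E
python3 - <<'E'
from h import *
d=load('w1')
P=[(176,210),(270,187),(335,262),(312,352),(230,375),(155,300)]
P=[(215+x/7,135+y/7) for x,y in P]
x,r=fithex(d,P,.055); print(x,np.degrees(x[2])%60,np.round(r*1000,1))
E
```

```text
[ 0.54248488 -0.1523678  -0.01552585] 59.11043436283034 [ 0.1 -0.8  0.2 -0.7  1.   0.4  0.4  0.7 -1.2  1.2 -0.5 -0.8]
```

Call:
step_arm(
  series=[0.6, 0, 0, 1.6, -0.13, 0.6, 0, 0, 1.6, -0.13, 0.6, 0, 0, 1.6, -0.13, 0.6, 0, 0, 1.6, -0.13, 0.6, 0, 0, 1.6, -0.13, 0.6, 0, 0, 1, -0.13, 0.6, 0, -0.13, 1, 0, 0.6, 0.16, 0, 0, 0, 0.6, 0, 0, 0, 0],
)

```text
clock: 3.5
ee_pos: [0.5425, -0.1524, 0.1214]
tcp_rot: [[-0.484, 0.875, -0.0], [0.875, 0.484, 0.0], [0.0, -0.0, -1.0]]
wrist_force: [0.3, -0.1, -0.5]
opening: 0.0508
```

```bash
python3 - <<'E'
from h import *
d=shot('wrist','w2'); s=arm.state(); print(s['clock'],s['ee_pos'],s['tcp_rot'].round(3).tolist(),s['qpos'],s['wrist_force'])
c=[.5425,-.1524]
print(proj(d,[*c,.055]),proj(d,[*c,.003]))
u,v=proj(d,[*c,.055]); u=int(u);v=int(v); print(u-45,v-45)
crop('w2',u-45,v-45,u+45,v+45,7,'w2c')
E
```

```text
3.55 [ 0.54290869 -0.15250605  0.12173064] [[-0.484, 0.875, 0.001], [0.875, 0.484, -0.0], [-0.0, 0.0, -1.0]] [-2.76526902e-01  3.88460442e-01  1.85958277e+00  3.96279764e-05
  8.92981443e-01 -7.82230723e-01] [-0.93300277  0.02740868  0.32585977]
[252.36482409 207.56842108] [252.2107334  188.27032612]
207 162
```

View pics/w2.png

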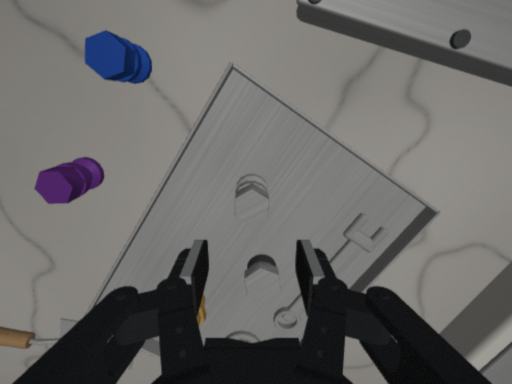

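View pics/w2c.png

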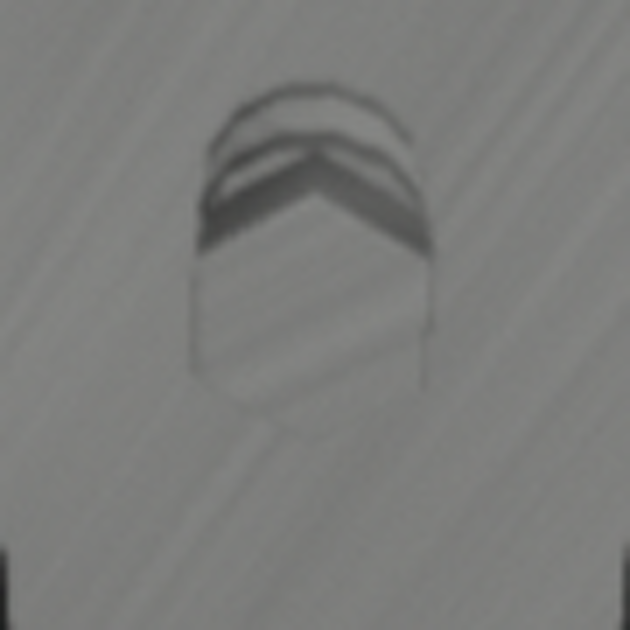

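Call:
step_arm(
  series=[0.6, 0, 0, 2.5, 0, 0.6, 0, 0, 2.5, 0, 0.6, 0, 0, 2, 0, 0.6, 0, 0, 1.2, 0, 0.6, 0, 0, 0.25, 0, 0.6, 0, 0, 0, 0],
)

```text
clock: 4.15
ee_pos: [0.5429, -0.1526, 0.0371]
tcp_rot: [[-0.487, 0.874, 0.0], [0.874, 0.487, -0.0], [-0.0, 0.0, -1.0]]
wrist_force: [0.2, -0.1, 0.4]
opening: 0.051
```

```bash
python3 - <<'E'
from h import *
d=shot('wrist','w3'); s=arm.state(); print(s['clock'],s['ee_pos'],s['wrist_force'])
crop('w3',130,190,370,370,3,'w3c')
E
```

```text
4.2 [ 0.54329221 -0.15267654  0.03756695] [ 0.85714304 -0.05356403 -0.17211677]
```

View pics/w3c.png

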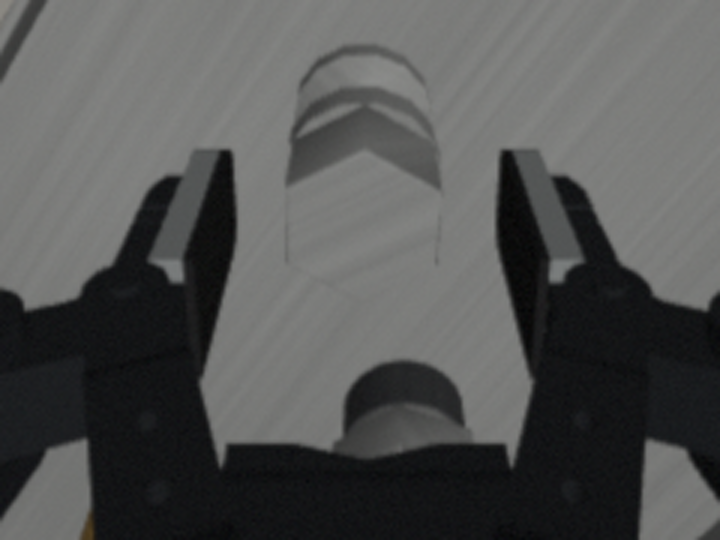

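The crop confirms it: there is a grooved waist above the foot and a hexagon on top, centred between the pads with flats facing them. I'm closing on it.

Call:
step_arm(
  series=[0.3, 0, 0, 0, 0, 0.2, 0, 0, 0, 0, 0.1, 0, 0, 0, 0, 0.1, 0, 0, 0, 0, 0.1, 0, 0, 0, 0, 0.1, 0, 0, 0, 0],
  grip_force=60,
)

```text
clock: 4.8
ee_pos: [0.5434, -0.1528, 0.0379]
tcp_rot: [[-0.487, 0.873, 0.002], [0.873, 0.487, -0.001], [-0.001, 0.001, -1.0]]
wrist_force: [-1.1, -0.5, 4.5]
opening: 0.0257
```

```bash
python3 - <<'E'
from h import *
d=shot('wrist','w4'); s=arm.state(); print(s['clock'],s['ee_pos'],s['wrist_force'],s['opening'])
crop('w4',130,190,370,370,3,'w4c')
E
```

```text
4.85 [ 0.54334642 -0.1527804   0.03794997] [-0.7935008   0.47683216  5.503031  ] 0.02582082016470838
```

View pics/w4c.png

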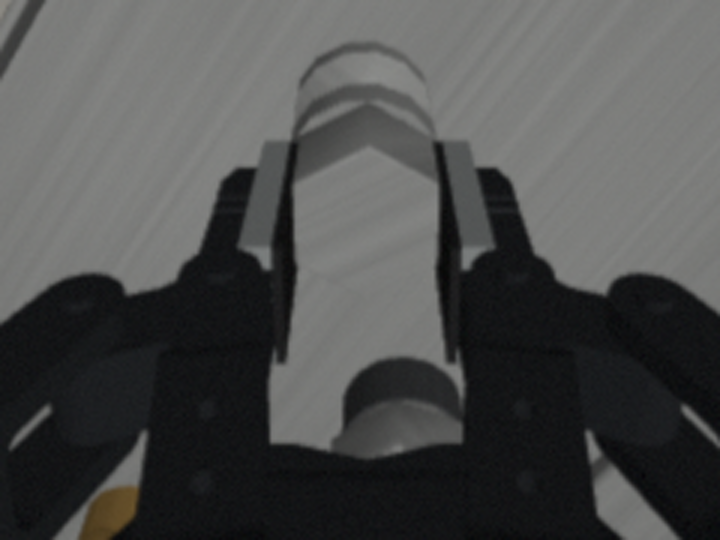

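Call:
step_arm(
  series=[0.1, 0, 0, -0.5, 0, 0.1, 0, 0, -1.5, 0, 0.1, 0, 0, -3, 0, 0.1, 0, 0, -4, 0, 0.1, 0, 0, -4, 0, 0.1, 0, 0, -4, 0, 0.1, 0, 0, -3, 0, 0.1, 0, 0, -1, 0, 0.1, 0, 0, 0, 0],
)

```text
clock: 5.75
ee_pos: [0.5432, -0.1526, 0.2485]
tcp_rot: [[-0.487, 0.873, 0.003], [0.873, 0.487, -0.001], [-0.002, 0.002, -1.0]]
wrist_force: [0.3, 0.2, -2.4]
opening: 0.0259
```

```bash
python3 - <<'E'
from h import *
d=shot('wrist','w5'); s=arm.state(); print(s['clock'],s['ee_pos'],s['wrist_force'],s['opening'],s['tcp_rot'])
shot('scene','s5')
crop('w5',130,190,370,370,3,'w5c'); crop('s5',150,150,290,270,5,'s5c')
E
```

```text
5.8 [ 0.54232436 -0.15241414  0.24665231] [-0.02090025 -0.68311556 -3.44710083] 0.02568516144524741 [[-4.87275628e-01  8.73248198e-01  2.18029652e-04]
 [ 8.73248210e-01  4.87275651e-01 -6.08244690e-05]
 [-1.59355399e-04  1.60755722e-04 -9.99999974e-01]]
```

View pics/w5c.png

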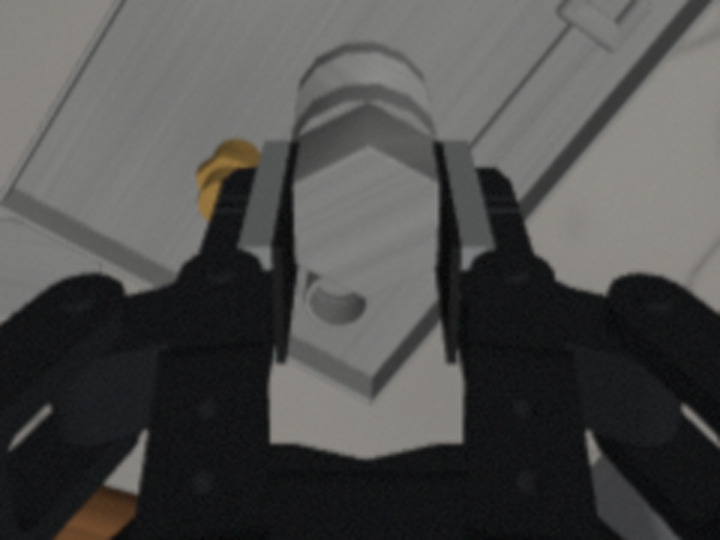

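View pics/s5c.png

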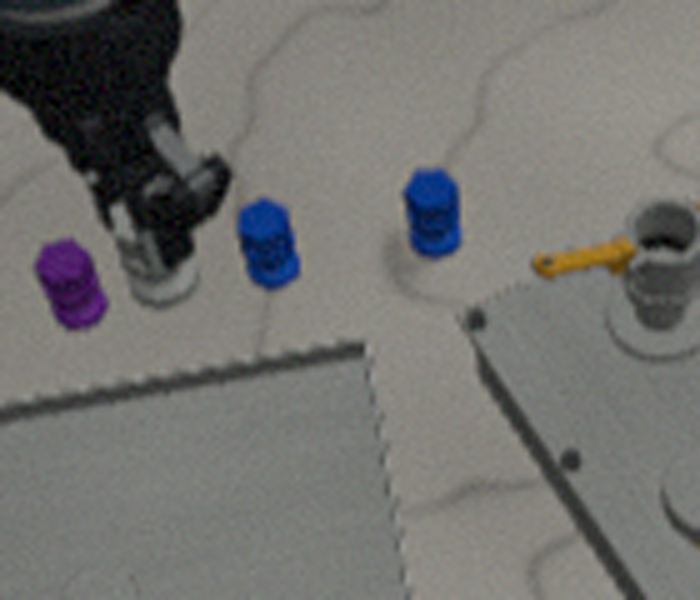

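Call:
step_arm(
  series=[0.1, 0, 0, -0.5, 0.13, 0.1, 0, 0, -0.5, 0.13, 0.1, 3.4, 1, 0, 0, 0.1, 3.4, 1, 0, 0, 0.1, 3.4, 1, 0, 0, 0.1, 3.4, 1, 0, 0, 0.1, 3.1, 0.97, 0, 0, 0.1, 0, 0, 0, 0, 0.1, 0, 0, 0, 0],
)

```text
clock: 6.75
ee_pos: [0.5487, 0.022, 0.2549]
tcp_rot: [[-0.248, 0.969, -0.003], [0.969, 0.248, -0.0], [0.0, -0.003, -1.0]]
wrist_force: [0.6, -0.8, -2.2]
opening: 0.0258
```

```bash
python3 - <<'E'
from h import *
d=shot('wrist','w6'); s=arm.state(); print(s['clock'],s['ee_pos'],s['wrist_force'],s['tcp_rot'].round(4).tolist())
print(proj(d,[.532,.091,.143]))
E
```

```text
6.8 [0.54885922 0.02129253 0.25515168] [-0.35705773  0.40215234 -2.26229227] [[-0.2471, 0.969, -0.0028], [0.969, 0.2471, -0.0005], [0.0002, -0.0029, -1.0]]
[253.7273879  115.37034613]
```

View pics/w6.png

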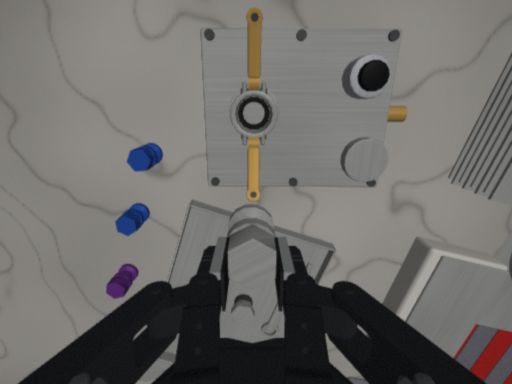

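```bash
python3 - <<'E'
from h import *
crop('w6',218,76,292,150,8,'w6c')
crop('w6',190,0,410,205,3,'w6t')
E
```

```text
(no output)
```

View pics/w6c.png

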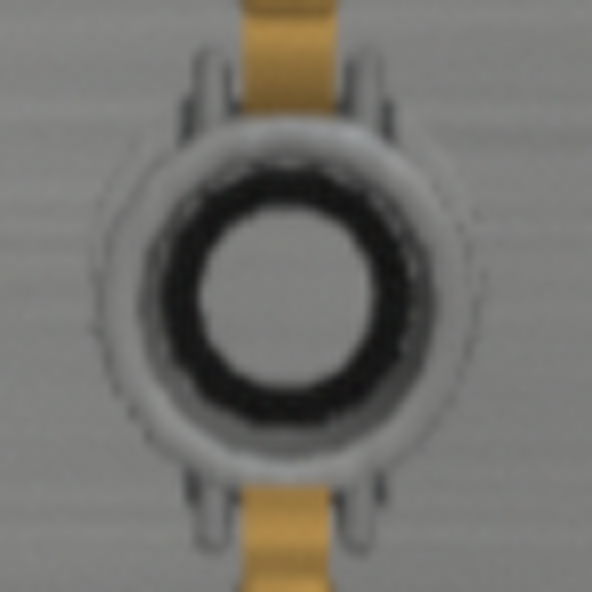

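View pics/w6t.png

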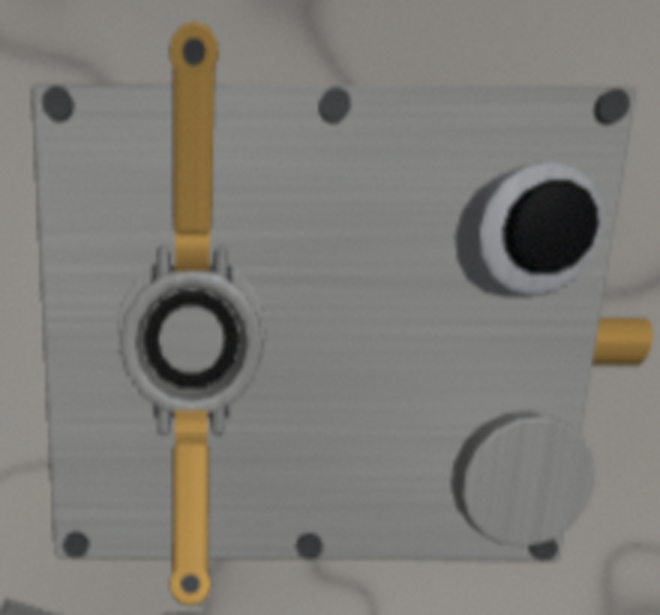

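```bash
python3 - <<'E'
from h import *
d=load('w6'); s=arm.state(); R=s['tcp_rot']
c=atz(d,218+288.5/8,76+302/8,.143); print('cup',c)
g=atz(d,218+287/8,76+298/8,.1176); print('gasket',g)
# tank corners at z=.06
S=lambda x,y:(190+x/3,y/3)
C=[atz(d,*S(x,y),.06) for x,y in [(32,90),(633,88),(557,560),(56,560)]]
for q in C: print(q)
x=C[1]-C[0]; y=C[0]-C[3]; print(np.linalg.norm(x),np.linalg.norm(y),np.degrees(np.arctan2(x[1],x[0])),np.degrees(np.arctan2(y[1],y[0]))-90)
x=C[2]-C[3];print(np.linalg.norm(x),np.degrees(np.arctan2(x[1],x[0])))
a=np.radians(14.2); ex=np.array([np.cos(a),np.sin(a)])
print('origin',np.mean(C,0)[:2]-.055*ex)
print('arm tips',atz(d,*S(194,50),.15),atz(d,*S(190,583),.15))
print('armdir left', )
dl=c-s['ee_pos']; print('move tool xyz cm',R.T@dl*100)
E
```

```text
cup [0.53194036 0.09243141 0.143     ]
gasket [0.53207257 0.09173515 0.1176    ]
[0.45515043 0.15900079 0.06      ]
[0.66562191 0.21349116 0.06      ]
[0.7093168 0.040011  0.06     ]
[ 0.49898749 -0.01413271  0.06      ]
0.21741077151217317 0.17859701745184123 14.514989071684898 14.208566539443908
0.21718646810064357 14.435854317064877
origin [0.52894966 0.08610066]
arm tips [0.51387344 0.16378404 0.15      ] [0.54988007 0.02035755 0.15      ]
armdir left
move tool xyz cm [ 7.30911654  0.15071132 11.21623702]
```

```bash
python3 - <<'E'
from h import *
d=load('w6'); R=np.array([[-0.2471, 0.969, -0.0028], [0.969, 0.2471, -0.0005], [0.0002, -0.0029, -1.0]]).reshape(3,3); R=R; t=np.array([0.54885922,0.02129253,0.25515168])
crop('w6',212,190,292,270,8,'w6p')
im=cv2.imread('pics/w6p.png')
for z,r in [(.0349,.0145),(.0334,.016),(.0229,.016),(.0139,.016),(.0099,.016),(.0019,.016)]:
    P=np.array([proj(d,t+R@[r*np.cos(a),r*np.sin(a),z]) for a in np.linspace(-1.6,1.6,33)])
    cv2.polylines(im,[((P-[212,190])*8).astype(np.int32)],False,(0,0,255),1)
H=np.array([proj(d,t+R@[.028/3**.5*np.cos(a),.028/3**.5*np.sin(a),.0349-.052]) for a in np.linspace(0,2*np.pi,7)])
cv2.polylines(im,[((H-[212,190])*8).astype(np.int32)],False,(0,255,0),1)
cv2.imwrite('pics/w6q.png',im)
E
```

```text
(no output)
```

View pics/w6q.png

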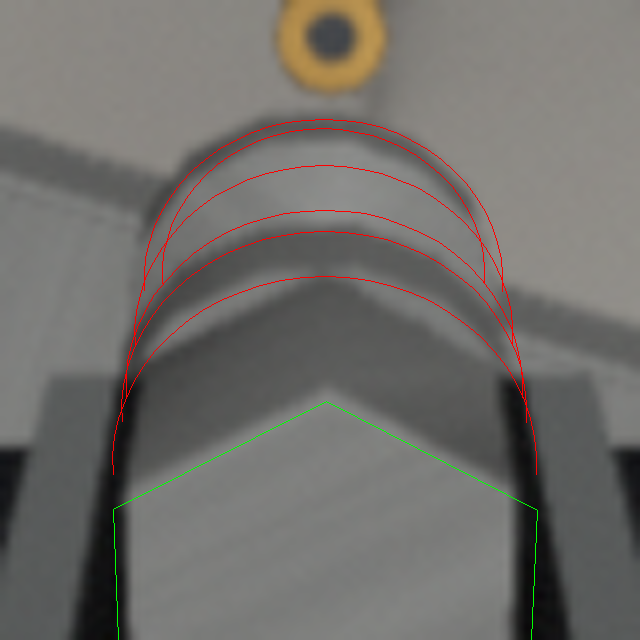

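Call:
step_arm(
  series=[0.1, 2.4, 0.05, 0, 0, 0.1, 2.4, 0.05, 0, 0, 0.1, 2.48, 0.05, 0, 0, 0.1, 0, 0, 2, 0, 0.1, 0, 0, 2, 0, 0.1, 0, 0, 1.5, 0, 0.1, 0, 0, 0.7, 0, 0.1, 0, 0, 0, 0, 0.1, 0, 0, 0, 0],
)

```text
clock: 7.7
ee_pos: [0.5335, 0.092, 0.1951]
tcp_rot: [[-0.246, 0.969, 0.0], [0.969, 0.246, -0.0], [-0.0, 0.0, -1.0]]
wrist_force: [-0.6, 0.5, -1.9]
opening: 0.0256
```

```bash
python3 - <<'E'
from h import *
d=shot('wrist','w7'); s=arm.state(); print(s['clock'],s['ee_pos'],s['wrist_force'],s['tcp_rot'].round(4).tolist())
shot('scene','s7'); shot('top','t7')
crop('w7',200,150,310,240,7,'w7c');crop('s7',235,150,325,220,8,'s7c');crop('t7',190,130,280,200,8,'t7c')
E
```

```text
7.75 [0.53372563 0.09215638 0.19541573] [-0.54536566  1.29798437 -1.46870049] [[-0.2459, 0.9693, 0.0009], [0.9693, 0.2459, 0.0001], [-0.0001, 0.0009, -1.0]]
```

View pics/w7c.png

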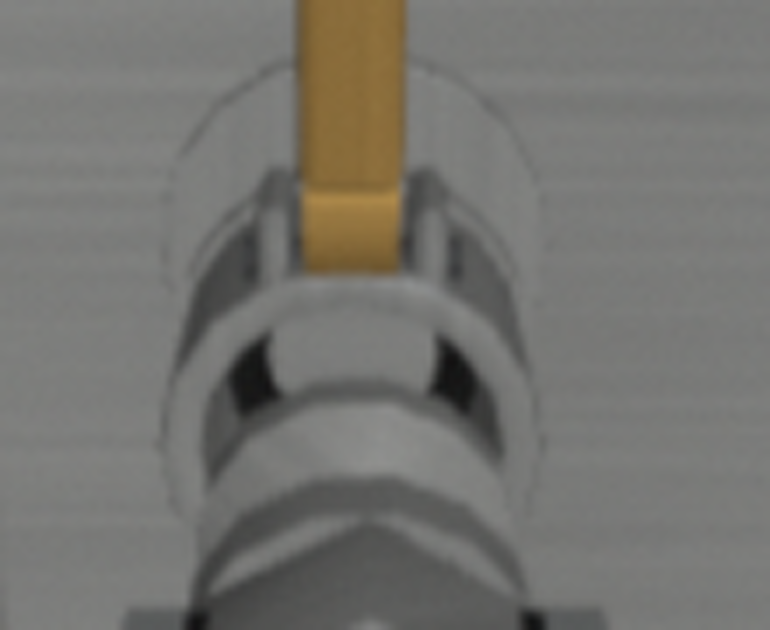

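View pics/s7c.png

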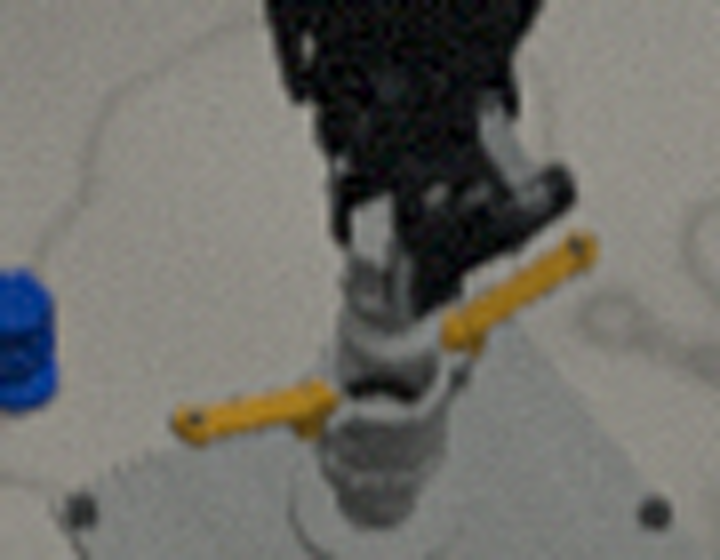

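View pics/t7c.png

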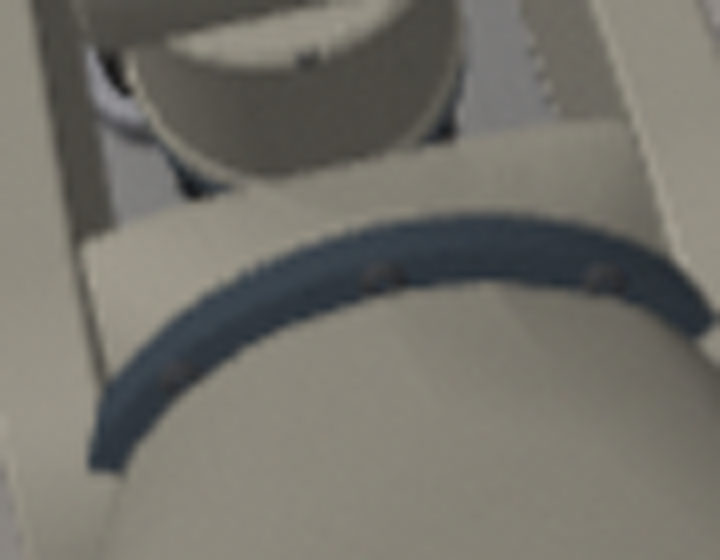

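```bash
python3 - <<'E'
from h import *
for i in range(4):
    s=arm.state(); print(s['ee_pos'].round(5),s['clock'])
d=load('w7'); print(d['eye'],d['attitude'].round(4).tolist())
t=s['ee_pos'];R=s['tcp_rot']
im=cv2.imread('pics/w7c.png'); 
def draw(c,z,r,col,a0=0,a1=6.283):
    P=np.array([proj(d,[c[0]+r*np.cos(a),c[1]+r*np.sin(a),z]) for a in np.linspace(a0,a1,80)])
    cv2.polylines(im,[((P-[200,150])*7+3).astype(np.int32)],False,col,1)
c=[.532,.092]
draw(c,.143,.0215,(0,0,255));draw(c,.143,.0166,(0,0,255)); 
f=t+R@[0,0,.0349]; draw(f,f[2],.0145,(0,255,0)); draw(f,f[2]+.0015,.016,(0,255,0))
cv2.imwrite('pics/w7q.png',im)
E
```

```text
[0.53374 0.0924  0.19556] 7.85
[0.53374 0.0924  0.19556] 7.85
[0.53374 0.0924  0.19556] 7.85
[0.53374 0.0924  0.19556] 7.85
[0.51216436 0.17353567 0.33803237] [[0.9693, 0.232, 0.0812], [0.2458, -0.9158, -0.3177], [0.0007, 0.328, -0.9447]]
```

View pics/w7q.png

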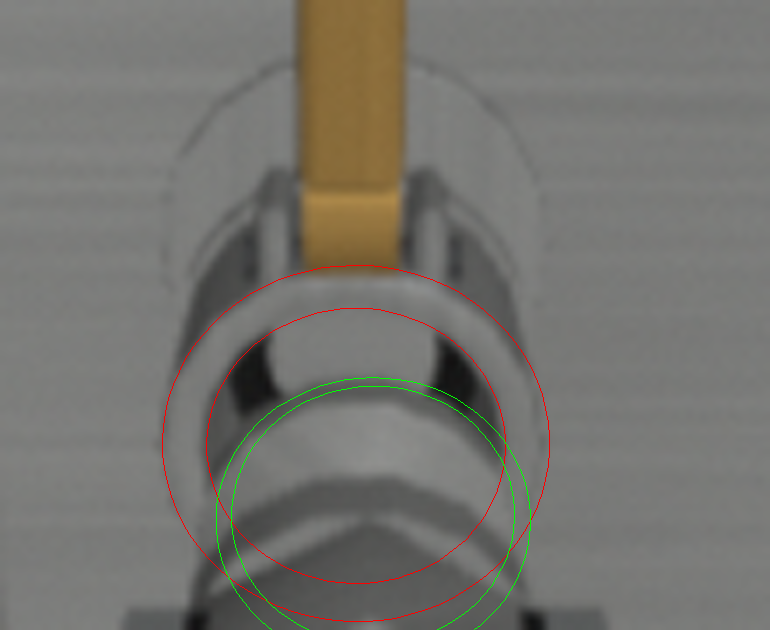

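Call:
step_arm(
  series=[0.1, -0.06, -0.12, 0, 0, 0.1, 0, 0, 0.7, 0, 0.1, 0, 0, 0.7, 0, 0.1, 0, 0, 0, 0, 0.1, 0, 0, 0, 0],
)

```text
clock: 8.35
ee_pos: [0.5319, 0.0916, 0.1803]
tcp_rot: [[-0.246, 0.969, -0.001], [0.969, 0.246, -0.0], [0.0, -0.001, -1.0]]
wrist_force: [0.3, -0.7, -2.7]
opening: 0.0255
```

```bash
python3 - <<'E'
from h import *
d=shot('wrist','w8'); s=arm.state(); print(s['clock'],s['ee_pos'],s['wrist_force'])
shot('scene','s8')
crop('w8',200,150,310,240,7,'w8c');crop('s8',255,165,315,225,11,'s8c')
t=s['ee_pos'];R=s['tcp_rot']
im=cv2.imread('pics/w8c.png'); 
def draw(c,z,r,col,a0=0,a1=6.283):
    P=np.array([proj(d,[c[0]+r*np.cos(a),c[1]+r*np.sin(a),z]) for a in np.linspace(a0,a1,80)])
    cv2.polylines(im,[((P-[200,150])*7+3).astype(np.int32)],False,col,1)
c=[.5317,.0912]
draw(c,.143,.0215,(0,0,255));draw(c,.143,.0166,(0,0,255)); 
f=t+R@[0,0,.0349]; draw(f,f[2]+.0015,.016,(0,255,0))
cv2.imwrite('pics/w8q.png',im)
E
```

```text
8.4 [0.53210129 0.09165379 0.18060769] [-0.50903026 -0.58156828 -2.8704844 ]
```

View pics/w8c.png

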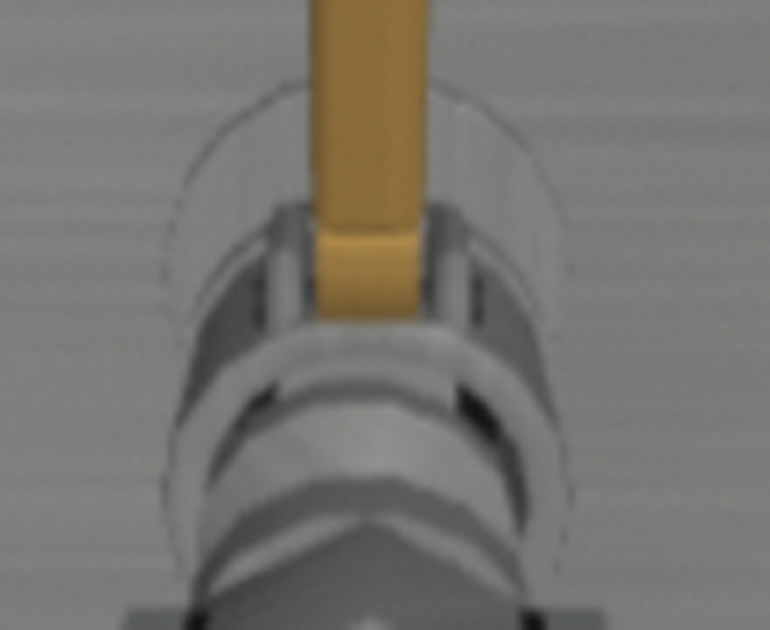

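View pics/w8q.png

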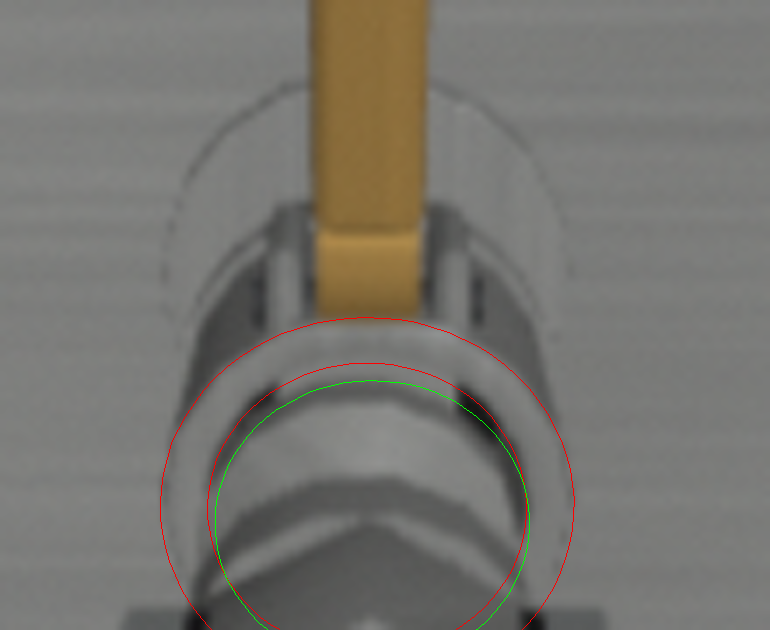

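View pics/s8c.png

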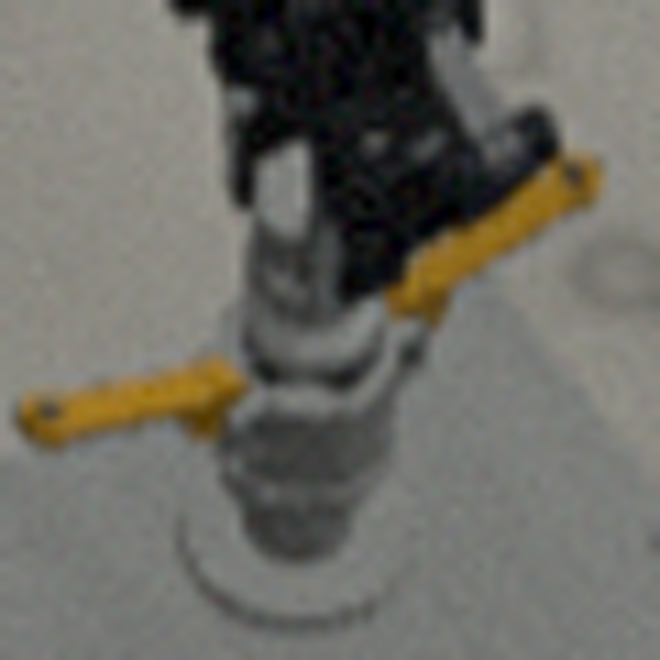

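Call:
step_arm(
  series=[0.1, -0.03, 0.04, 0, 0, 0.1, 0, 0, 0.1, 0, 0.1, 0, 0, 0.1, 0, 0.1, 0, 0, 0.1, 0, 0.1, 0, 0, 0, 0],
)

```text
clock: 8.95
ee_pos: [0.5325, 0.0914, 0.1776]
tcp_rot: [[-0.246, 0.969, -0.0], [0.969, 0.246, -0.0], [0.0, -0.0, -1.0]]
wrist_force: [1.0, 0.0, -1.7]
opening: 0.026
```

Call:
step_arm(
  series=[0.1, 0, 0, 0.06, 0, 0.1, 0, 0, 0.06, 0, 0.1, 0, 0, 0, 0],
)

```text
clock: 9.25
ee_pos: [0.5326, 0.0915, 0.1765]
tcp_rot: [[-0.246, 0.969, -0.0], [0.969, 0.246, -0.0], [0.0, -0.0, -1.0]]
wrist_force: [-0.3, 0.2, -2.5]
opening: 0.0257
```

Call:
step_arm(
  series=[0.1, 0, 0, 0.08, 0, 0.1, 0, 0, 0.08, 0, 0.1, 0, 0, 0, 0],
)

```text
clock: 9.55
ee_pos: [0.5325, 0.0914, 0.1749]
tcp_rot: [[-0.246, 0.969, -0.0], [0.969, 0.246, -0.0], [0.0, -0.0, -1.0]]
wrist_force: [-0.3, 0.1, -2.6]
opening: 0.0258
```

Call:
step_arm(
  series=[0.1, 0, 0, 0.08, 0, 0.1, 0, 0, 0.08, 0, 0.1, 0, 0, 0, 0],
)

```text
clock: 9.85
ee_pos: [0.5325, 0.0914, 0.1732]
tcp_rot: [[-0.246, 0.969, -0.0], [0.969, 0.246, -0.0], [0.0, -0.0, -1.0]]
wrist_force: [-0.3, 0.3, -1.5]
opening: 0.0259
```

Call:
step_arm(
  series=[0.1, 0, 0, 0.15, 0, 0.1, 0, 0, 0.15, 0, 0.1, 0, 0, 0.15, 0, 0.1, 0, 0, 0.15, 0, 0.1, 0, 0, 0, 0],
)

```text
clock: 10.35
ee_pos: [0.5325, 0.0914, 0.1671]
tcp_rot: [[-0.246, 0.969, -0.0], [0.969, 0.246, -0.0], [0.0, -0.0, -1.0]]
wrist_force: [0.1, 0.2, -1.6]
opening: 0.0257
```

Call:
step_arm(
  series=[0.1, 0, 0, 0.15, 0, 0.1, 0, 0, 0.15, 0, 0.1, 0, 0, 0.15, 0, 0.1, 0, 0, 0.15, 0, 0.1, 0, 0, 0, 0],
)

```text
clock: 10.85
ee_pos: [0.5325, 0.0914, 0.1611]
tcp_rot: [[-0.246, 0.969, -0.0], [0.969, 0.246, -0.0], [0.0, -0.0, -1.0]]
wrist_force: [-0.9, -0.0, -2.5]
opening: 0.0255
```

Call:
step_arm(
  series=[0.1, 0, 0, 0.15, 0, 0.1, 0, 0, 0.15, 0, 0.1, 0, 0, 0.15, 0, 0.1, 0, 0, 0.15, 0, 0.1, 0, 0, 0.05, 0, 0.1, 0, 0, 0, 0],
)

```text
clock: 11.45
ee_pos: [0.5326, 0.0915, 0.1548]
tcp_rot: [[-0.246, 0.969, -0.0], [0.969, 0.246, -0.0], [0.0, -0.0, -1.0]]
wrist_force: [-0.5, -1.1, -2.2]
opening: 0.0261
```

Call:
step_arm(
  series=[0.1, 0, 0, 0.05, 0, 0.1, 0, 0, 0.05, 0, 0.1, 0, 0, 0, 0],
)

```text
clock: 11.75
ee_pos: [0.5326, 0.0915, 0.1538]
tcp_rot: [[-0.246, 0.969, -0.0], [0.969, 0.246, 0.0], [0.0, -0.0, -1.0]]
wrist_force: [0.3, 0.0, -1.9]
opening: 0.0254
```

Call:
step_arm(
  series=[0.1, 0, 0, 0.05, 0, 0.1, 0, 0, 0, 0],
)

```text
clock: 11.95
ee_pos: [0.5326, 0.0914, 0.1533]
tcp_rot: [[-0.246, 0.969, -0.0], [0.969, 0.246, -0.0], [0.0, -0.0, -1.0]]
wrist_force: [-0.1, -0.4, -2.6]
opening: 0.0259
```

Call:
step_arm(
  series=[0.1, 0, 0, 0.05, 0, 0.1, 0, 0, 0, 0],
)

```text
clock: 12.15
ee_pos: [0.5326, 0.0915, 0.1528]
tcp_rot: [[-0.246, 0.969, -0.0], [0.969, 0.246, 0.0], [0.0, -0.0, -1.0]]
wrist_force: [0.6, 0.2, -2.4]
opening: 0.0259
```

Call:
step_arm(
  series=[0.1, 0, 0, 0.05, 0, 0.1, 0, 0, 0, 0],
)

```text
clock: 12.35
ee_pos: [0.5327, 0.0915, 0.1524]
tcp_rot: [[-0.246, 0.969, 0.0], [0.969, 0.246, 0.0], [0.0, 0.0, -1.0]]
wrist_force: [-0.2, 0.3, -3.0]
opening: 0.0259
```

Call:
step_arm(
  series=[0.1, 0, 0, 0.05, 0, 0.1, 0, 0, 0, 0],
)

```text
clock: 12.55
ee_pos: [0.5328, 0.0915, 0.1522]
tcp_rot: [[-0.246, 0.969, 0.0], [0.969, 0.246, 0.0], [-0.0, 0.0, -1.0]]
wrist_force: [-0.8, 0.9, 2.3]
opening: 0.0256
```

Call:
step_arm(
  series=[0.1, 0, 0, 0.05, 0, 0.1, 0, 0, 0.05, 0, 0.1, 0, 0, 0, 0],
)

```text
clock: 12.85
ee_pos: [0.5329, 0.0915, 0.1512]
tcp_rot: [[-0.246, 0.969, 0.001], [0.969, 0.246, 0.0], [-0.0, 0.001, -1.0]]
wrist_force: [-0.9, -0.1, 4.6]
opening: 0.0259
```

Call:
step_arm(
  series=[0.1, 0, 0, 0.05, 0, 0.1, 0, 0, 0.05, 0, 0.1, 0, 0, 0, 0],
)

```text
clock: 13.15
ee_pos: [0.5329, 0.0915, 0.1502]
tcp_rot: [[-0.246, 0.969, 0.001], [0.969, 0.246, 0.0], [-0.0, 0.001, -1.0]]
wrist_force: [-1.6, -0.5, 4.8]
opening: 0.0258
```

Call:
step_arm(
  series=[0.1, 0, 0, 0.05, 0, 0.1, 0, 0, 0.05, 0, 0.1, 0, 0, 0, 0],
)

```text
clock: 13.45
ee_pos: [0.5329, 0.0915, 0.1493]
tcp_rot: [[-0.246, 0.969, 0.001], [0.969, 0.246, 0.0], [-0.0, 0.001, -1.0]]
wrist_force: [-2.0, 0.4, 6.2]
opening: 0.0259
```

Call:
step_arm(
  series=[0.1, 0, -0.04, 0.05, 0, 0.1, 0, 0, 0.05, 0, 0.1, 0, 0, 0, 0],
)

```text
clock: 13.75
ee_pos: [0.5329, 0.0915, 0.1485]
tcp_rot: [[-0.246, 0.969, 0.001], [0.969, 0.246, 0.0], [-0.0, 0.001, -1.0]]
wrist_force: [-1.3, 0.1, 6.9]
opening: 0.0256
```

Call:
step_arm(
  series=[0.1, 0, 0, 0.05, 0, 0.1, 0, 0, 0.05, 0, 0.1, 0, 0, 0, 0],
)

```text
clock: 14.05
ee_pos: [0.5329, 0.0915, 0.1476]
tcp_rot: [[-0.246, 0.969, 0.001], [0.969, 0.246, 0.0], [-0.0, 0.002, -1.0]]
wrist_force: [-2.1, 0.7, 8.0]
opening: 0.0258
```

Call:
step_arm(
  series=[0.1, 0, 0, 0.05, 0, 0.1, 0, 0, 0, 0],
)

```text
clock: 14.25
ee_pos: [0.5329, 0.0915, 0.1471]
tcp_rot: [[-0.246, 0.969, 0.001], [0.969, 0.246, 0.0], [-0.0, 0.002, -1.0]]
wrist_force: [-0.4, 0.6, 8.1]
opening: 0.0256
```

Call:
step_arm(
  series=[0.1, 0, 0, 0.05, 0, 0.1, 0, 0, 0.05, 0, 0.1, 0, 0, 0, 0],
)

```text
clock: 14.55
ee_pos: [0.5329, 0.0915, 0.1462]
tcp_rot: [[-0.246, 0.969, 0.002], [0.969, 0.246, 0.0], [-0.0, 0.002, -1.0]]
wrist_force: [-2.4, -0.3, 8.6]
opening: 0.026
```

```bash
python3 - <<'E'
from h import *
d=shot('wrist','w9'); s=arm.state(); print(s['clock'],s['ee_pos'],s['wrist_force'],s['moment'])
crop('w9',190,150,320,260,6,'w9c')
E
```

```text
14.6 [0.53293819 0.09149287 0.14622863] [-1.90243832  0.39519505  9.07553169] [-0.03286511  0.2205949  -0.04608231]
```

View pics/w9c.png

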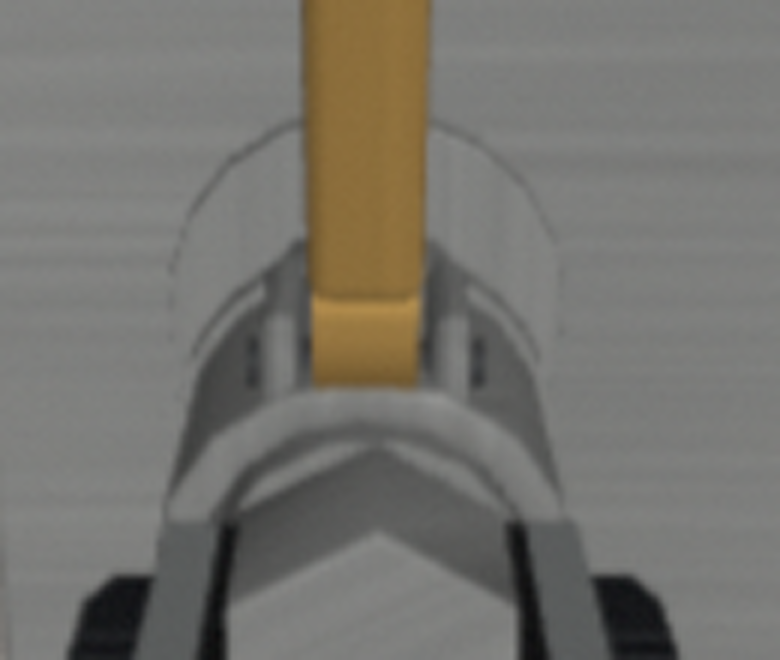

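Call:
step_arm(
  series=[0.5, 0, 0, 0, 0, 0.5, 0, 0, 0, 0, 0.6, 0, 0, 0, 0, 0.6, 0, 0, 0, 0, 0.6, 0, 0, 0, 0],
)

```text
clock: 15.1
ee_pos: [0.5321, 0.0914, 0.1452]
tcp_rot: [[-0.246, 0.969, -0.0], [0.969, 0.246, -0.0], [0.0, -0.0, -1.0]]
wrist_force: [0.7, 0.0, -0.1]
opening: 0.0514
```

```bash
python3 - <<'E'
from h import *
d=shot('wrist','w10'); s=arm.state(); print(s['clock'],s['ee_pos'],s['wrist_force'],s['opening'])
crop('w10',170,150,340,290,5,'w10c')
E
```

```text
15.15 [0.53218196 0.09136203 0.14527306] [ 0.03345257 -0.78699488  0.20597839] 0.05097346983512397
```

View pics/w10c.png

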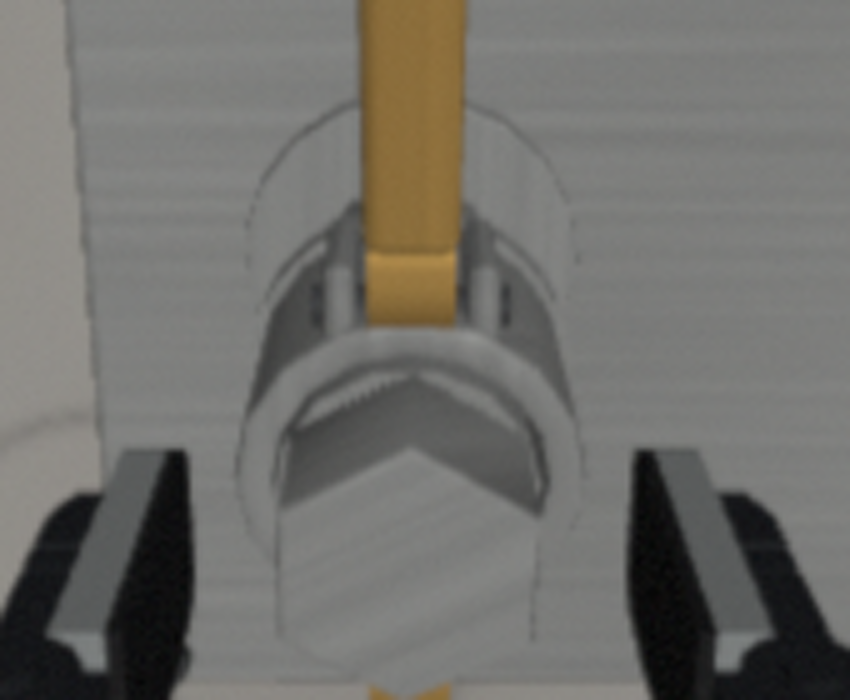

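```bash
python3 - <<'E'
from h import *
d=load('w10')
P=[(170+x/5,150+y/5) for x,y in [(412,447),(280,508),(540,516),(278,632),(535,640),(405,696)]]
for z in np.arange(.160,.176,.002):
    x,r=fithex(d,P,z); print(round(z,4),x.round(4),round(float(np.sqrt((r**2).mean())*1000),3))
# cup rim fit
c=[(170+x/5,150+y/5) for x,y in [(238,460),(582,470)]]
a=[atz(d,*q,.143) for q in c]; print(np.mean(a,0),np.linalg.norm(a[0]-a[1]))
# arm tips scene
E
```

```text
0.16 [0.532  0.0899 0.7425] 0.222
0.162 [0.5316 0.0912 0.7425] 0.303
0.164 [ 0.5313  0.0925 -0.3047] 0.445
0.166 [0.531  0.0938 0.7425] 0.606
0.168 [0.5306 0.0951 0.7425] 0.774
0.17 [ 0.5303  0.0964 -0.3047] 0.946
0.172 [0.53   0.0977 0.7425] 1.12
0.174 [0.5297 0.0989 0.7425] 1.295
[0.53117545 0.09391878 0.143     ] 0.04146435224637516
```

Call:
step_arm(
  series=[0.6, 0, 0, -1, 0, 0.6, 0, 0, -2.5, 0, 0.7, 0, 0, -4, 0, 1, 0, 0, -3, 0.12, 1, 0, 0, -1, 0.145, 1, 0, 0, 0, 0.145, 1, 0, 0, 0, 0.145, 1, 0, 0, 0, 0.145, 1, 0, 0, 0, 0.145, 1, 0, 0, 0, 0.145, 1, 0, 0, 0, 0.145],
)

```text
clock: 16.25
ee_pos: [0.5323, 0.0914, 0.2612]
tcp_rot: [[0.778, 0.628, 0.001], [0.628, -0.778, 0.0], [0.001, 0.0, -1.0]]
wrist_force: [0.1, 0.0, -0.3]
opening: 0.0854
```

Call:
step_arm(
  series=[1, 0, 0, 0, 0.145, 1, 0, 0, 0, 0.145, 1, 0, 0, 0, 0.143, 1, 0, 0, 0, 0, 1, 0, 0, 0, 0],
)

```text
clock: 16.75
ee_pos: [0.5323, 0.0914, 0.2609]
tcp_rot: [[0.967, 0.253, 0.001], [0.253, -0.967, 0.0], [0.001, 0.0, -1.0]]
wrist_force: [-0.5, -0.6, -0.2]
opening: 0.0852
```

```bash
python3 - <<'E'
from h import *
d=shot('wrist','w11'); s=arm.state(); print(s['clock'],s['ee_pos'],s['wrist_force'],s['tcp_rot'].round(4).tolist(),s['qpos'])
shot('scene','s11')
crop('w11',100,60,410,290,2.5,'w11c')
crop('s11',235,150,325,220,8,'s11c')
E
```

```text
16.8 [0.53227302 0.09137267 0.26078715] [ 1.29399196  1.51642701 -0.18992721] [[0.9675, 0.253, 0.0004], [0.253, -0.9675, 0.0001], [0.0004, 0.0, -1.0]] [1.67217550e-01 1.92086804e-01 1.78285968e+00 2.22161773e-05
 1.16627046e+00 1.48224071e+00]
```

View pics/w11c.png

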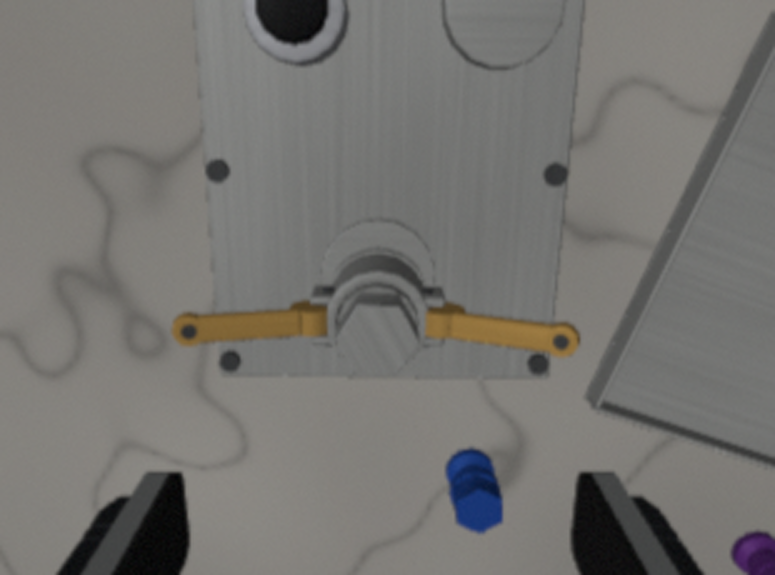

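View pics/s11c.png

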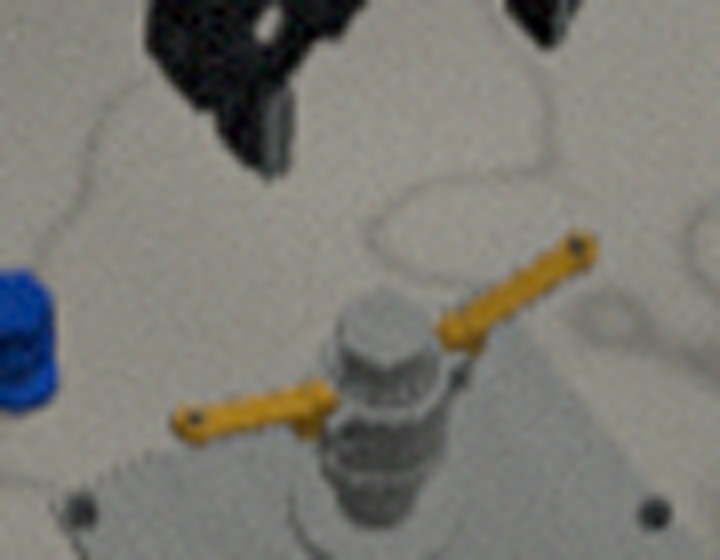

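```bash
python3 - <<'E'
from h import *
w=load('w11');s=load('s11')
W=lambda x,y:(100+x/2.5,60+y/2.5)
S=lambda x,y:(235+x/8,150+y/8)
print('hextop scene z options',[ (z,atz(s,*S(388,328),z).round(4)) for z in (.158,.162,.166,.170)], [proj(s,[.5318,.0912,z]) for z in (.162,.17)],S(388,328))
a=np.radians(14.4); ex=np.array([np.cos(a),np.sin(a),0]);ey=np.array([-np.sin(a),np.cos(a),0])
c=np.array([.5318,.0912,0])
for n,p in dict(l=(W(188,331),S(577,246)),r=(W(560,342),S(195,418))).items():
    q=tri([(w,*p[0]),(s,*p[1])]); print(n,q,'tank xyz rel cup',((q-c)@ex).round(4),((q-c)@ey).round(4),q[2], 'wrist reproj',proj(w,q)-p[0],proj(s,q)-p[1])
# hex corners in w11
print('rim L/R w', atz(w,*W(328,318),.143),atz(w,*W(427,318),.143))
P=[W(*q) for q in [(378,287),(424,313),(415,347),(386,375),(340,349),(336,310)]]
E
```

```text
hextop scene z options [(0.158, array([0.5315, 0.0942, 0.158 ])), (0.162, array([0.5343, 0.0931, 0.162 ])), (0.166, array([0.537 , 0.0921, 0.166 ])), (0.17, array([0.5398, 0.091 , 0.17  ]))] [array([282.43963734, 190.41860602]), array([282.55944853, 188.49011517])] (283.5, 191.0)
l [0.51141083 0.16448694 0.14916125] tank xyz rel cup -0.0015 0.0761 0.14916125428704402 wrist reproj [-0.8789211  -0.72749255] [-0.42417746 -0.07090285]
r [0.54865073 0.02542962 0.16267108] tank xyz rel cup -0.0 -0.0679 0.16267108465131555 wrist reproj [-0.48700755 -1.28063915] [-0.3843194  -0.35973776]
rim L/R w [0.52816065 0.11116361 0.143     ] [0.53826807 0.0726298  0.143     ]
```

Call:
step_arm(
  series=[1, 0, 0, 2.5, 0, 1, 0, 0, 3, 0, 1, 0, 0, 2.5, 0, 1, 0, 0, 1.5, 0, 1, 0, 0, 0.5, 0, 1, 0, 0, 0.5, 0, 1, 0, 0, 0, 0],
  grip_force=20,
)

```text
clock: 17.55
ee_pos: [0.5324, 0.0914, 0.1555]
tcp_rot: [[0.968, 0.25, 0.0], [0.25, -0.968, 0.0], [0.0, 0.0, -1.0]]
wrist_force: [-0.7, -0.2, 1.1]
opening: 0.0859
```

```bash
python3 - <<'E'
from h import *
d=shot('wrist','w12'); s=arm.state(); print(s['clock'],s['ee_pos'],s['wrist_force'])
shot('scene','s12')
crop('w12',100,150,410,370,2.5,'w12c')
crop('s12',235,140,325,220,8,'s12c')
E
```

```text
17.6 [0.53267514 0.09141975 0.15597571] [-0.11009707 -0.28275224  0.73656987]
```

View pics/w12c.png

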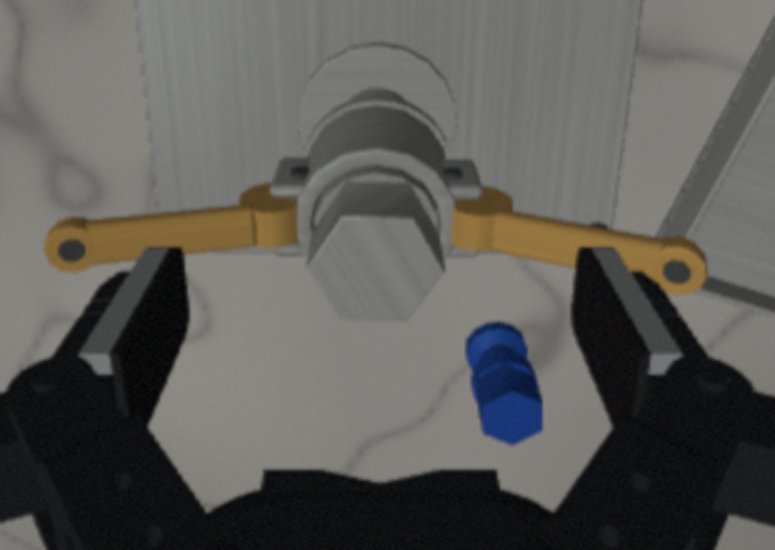

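View pics/s12c.png

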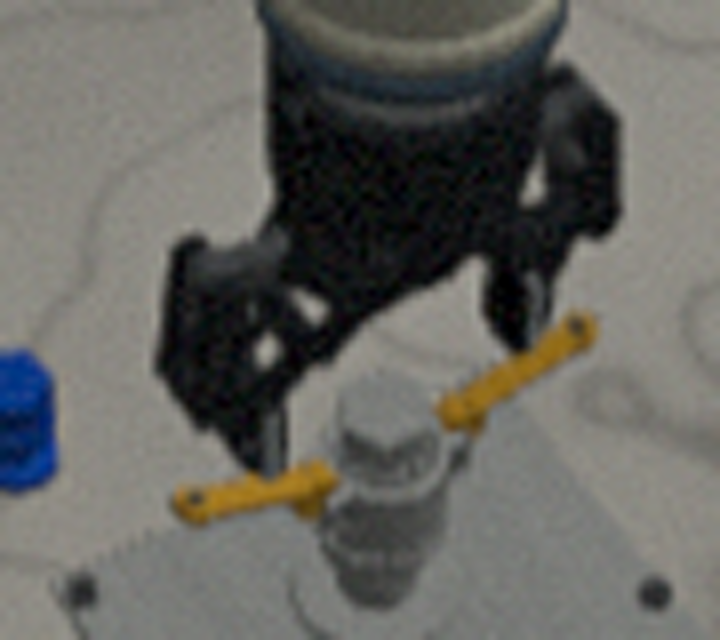

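Call:
step_arm(
  series=[1, 0, -0.08, 0, 0, 1, 0, 0, 0.3, 0, 1, 0, 0, 0.3, 0, 1, 0, 0, 0.3, 0, 1, 0, 0, 0.3, 0, 1, 0, 0, 0, 0],
)

```text
clock: 18.25
ee_pos: [0.5317, 0.0921, 0.1428]
tcp_rot: [[0.968, 0.249, -0.001], [0.249, -0.968, -0.0], [-0.001, -0.0, -1.0]]
wrist_force: [0.4, 0.3, -0.5]
opening: 0.0853
```

Call:
step_arm(
  series=[1, 0, 0, 0.3, 0, 1, 0, 0, 0.3, 0, 1, 0, 0, 0.3, 0, 1, 0, 0, 0.3, 0, 1, 0, 0, 0, 0],
)

```text
clock: 18.75
ee_pos: [0.5325, 0.0923, 0.1315]
tcp_rot: [[0.968, 0.249, 0.001], [0.249, -0.968, 0.0], [0.001, -0.0, -1.0]]
wrist_force: [1.5, 0.3, 3.1]
opening: 0.0853
```

```bash
python3 - <<'E'
from h import *
d=shot('wrist','w13'); s=arm.state(); print(s['clock'],s['ee_pos'],s['wrist_force'])
crop('w13',100,150,410,370,2.5,'w13c')
E
```

```text
18.8 [0.53253378 0.09229268 0.13155726] [ 0.16329539 -0.32569835  3.31328651]
```

View pics/w13c.png

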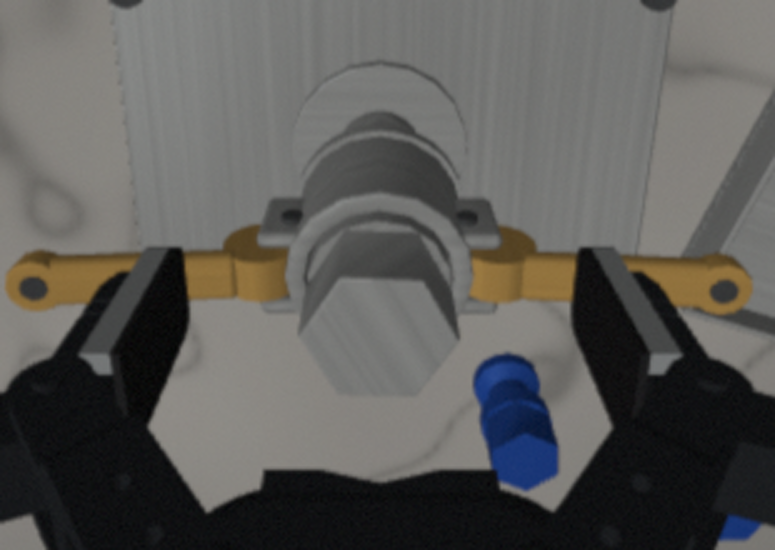

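Call:
step_arm(
  series=[1, 0, 0, 0.3, 0, 1, 0, 0, 0.3, 0, 1, 0, 0, 0.3, 0, 1, 0, 0, 0.3, 0, 1, 0, 0, 0.3, 0, 1, 0, 0, 0, 0],
)

```text
clock: 19.4
ee_pos: [0.5327, 0.0924, 0.1166]
tcp_rot: [[0.968, 0.249, 0.001], [0.249, -0.969, 0.0], [0.001, -0.0, -1.0]]
wrist_force: [0.2, -0.5, 4.6]
opening: 0.0853
```

```bash
python3 - <<'E'
from h import *
d=shot('wrist','w14'); s=arm.state(); print(s['clock'],s['ee_pos'],s['wrist_force'])
crop('w14',100,150,410,370,2.5,'w14c')
E
```

```text
19.45 [0.53262077 0.09237165 0.11659339] [1.18485538 1.23513434 4.10408381]
```

View pics/w14c.png

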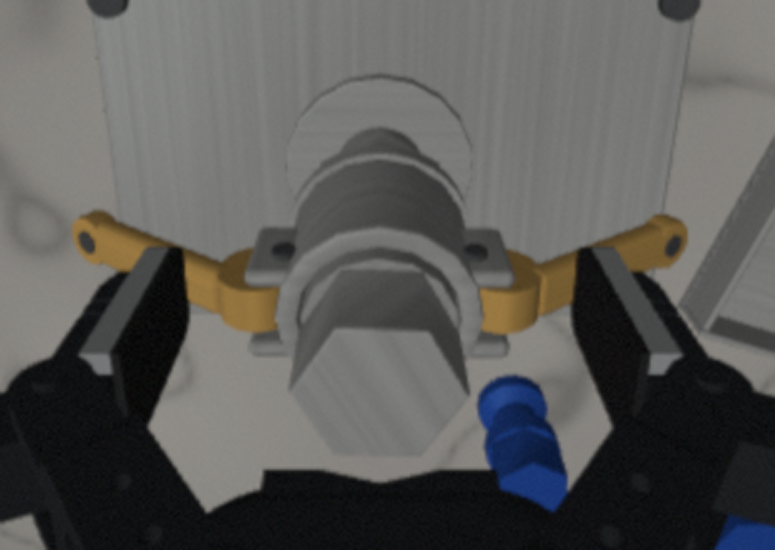

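Call:
step_arm(
  series=[1, 0, 0, 0.3, 0, 1, 0, 0, 0.3, 0, 1, 0, 0, 0.3, 0, 1, 0, 0, 0.3, 0, 1, 0, 0, 0, 0],
)

```text
clock: 19.95
ee_pos: [0.5325, 0.0923, 0.1044]
tcp_rot: [[0.968, 0.249, 0.001], [0.249, -0.968, 0.0], [0.001, -0.0, -1.0]]
wrist_force: [1.5, 0.0, 3.4]
opening: 0.0853
```

Call:
step_arm(
  series=[1, 0, 0, 0.2, 0, 1, 0, 0, 0.2, 0, 1, 0, 0, 0.1, 0, 1, 0, 0, 0, 0],
)

```text
clock: 20.35
ee_pos: [0.5323, 0.0922, 0.0994]
tcp_rot: [[0.968, 0.249, 0.0], [0.249, -0.968, 0.0], [0.0, -0.0, -1.0]]
wrist_force: [1.5, 1.0, 4.3]
opening: 0.0856
```

```bash
python3 - <<'E'
from h import *
d=shot('wrist','w15'); s=arm.state(); print(s['clock'],s['ee_pos'],s['wrist_force'])
shot('scene','s15')
crop('w15',100,150,410,370,2.5,'w15c')
crop('s15',235,140,325,220,8,'s15c')
E
```

```text
20.4 [0.53225164 0.09221263 0.09942112] [0.97402156 0.75402546 3.26182905]
```

View pics/w15c.png

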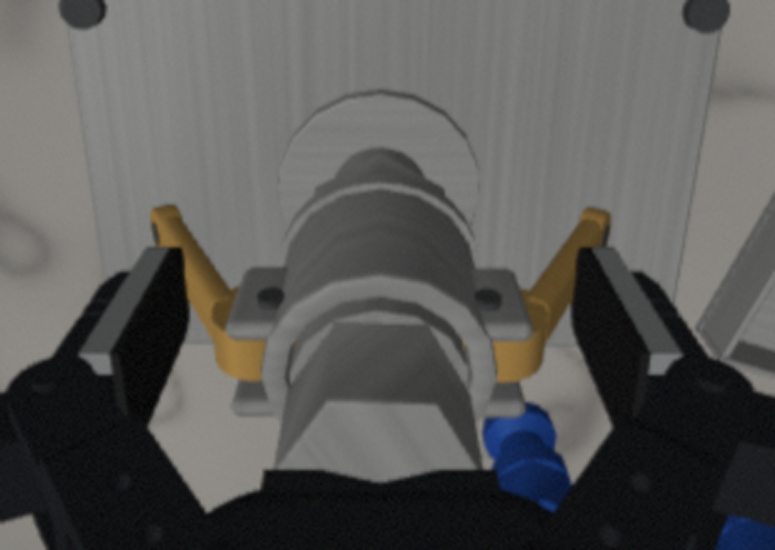

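View pics/s15c.png

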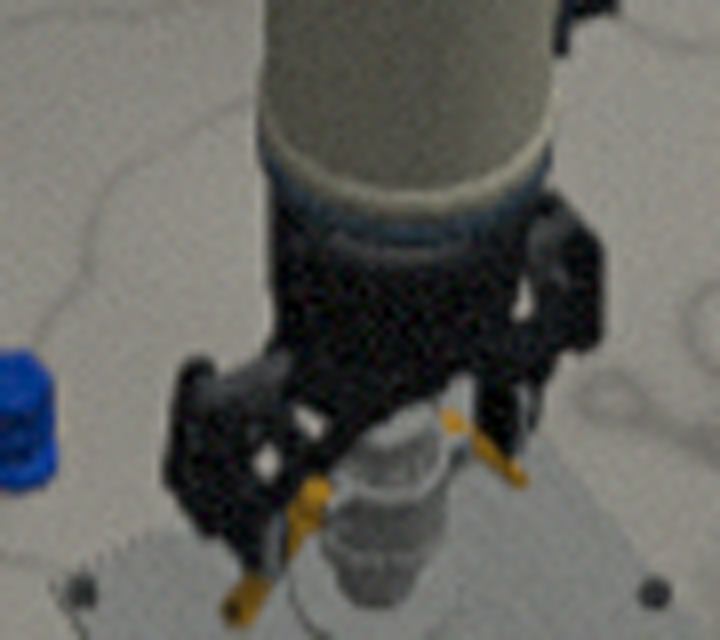

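Call:
step_arm(
  series=[0.98, 0, 0, 0, 0, 0.96, 0, 0, 0, 0, 0.94, 0, 0, 0, 0, 0.92, 0, 0, 0, 0, 0.9, 0, 0, 0, 0, 0.9, 0, 0, 0, 0],
  grip_force=20,
)

```text
clock: 21.05
ee_pos: [0.5321, 0.0921, 0.0993]
tcp_rot: [[0.968, 0.249, 0.0], [0.249, -0.968, 0.0], [0.0, 0.0, -1.0]]
wrist_force: [2.3, 0.2, 0.9]
opening: 0.0769
```

Call:
step_arm(
  series=[0.88, 0, 0, 0, 0, 0.86, 0, 0, 0, 0, 0.84, 0, 0, 0, 0, 0.82, 0, 0, 0, 0, 0.8, 0, 0, 0, 0, 0.8, 0, 0, 0, 0],
)

```text
clock: 21.65
ee_pos: [0.532, 0.0921, 0.0993]
tcp_rot: [[0.968, 0.249, -0.0], [0.249, -0.968, -0.0], [-0.0, 0.0, -1.0]]
wrist_force: [3.0, -0.9, -1.5]
opening: 0.0684
```

```bash
python3 - <<'E'
from h import *
d=shot('wrist','w16'); s=arm.state(); print(s['clock'],s['ee_pos'],s['wrist_force'],s['opening'])
crop('w16',100,150,410,370,2.5,'w16c')
E
```

```text
21.7 [0.53203889 0.09210092 0.09935737] [ 1.88010846  0.42269331 -0.83365005] 0.06842989658822607
```

View pics/w16c.png

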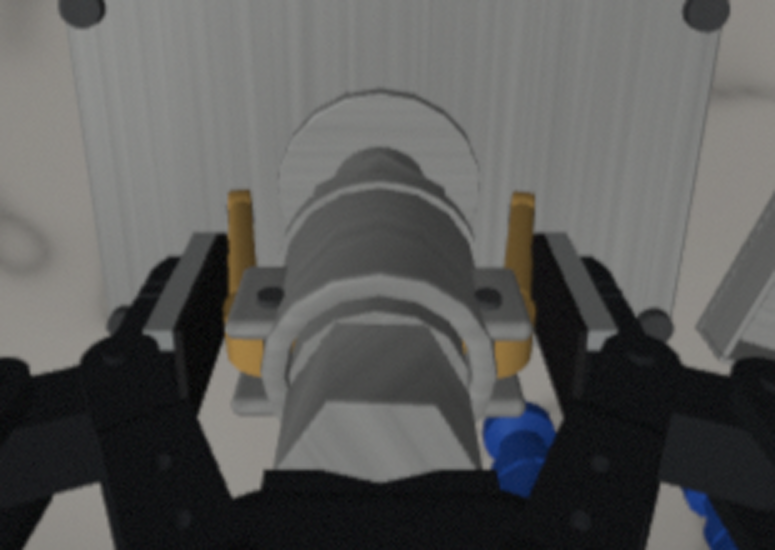

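Call:
step_arm(
  series=[0.79, 0, 0, 0, 0, 0.78, 0, 0, 0, 0, 0.77, 0, 0, 0, 0, 0.76, 0, 0, 0, 0, 0.75, 0, 0, 0, 0, 0.74, 0, 0, 0, 0, 0.73, 0, 0, 0, 0, 0.72, 0, 0, 0, 0, 0.72, 0, 0, 0, 0],
)

```text
clock: 22.6
ee_pos: [0.5321, 0.0921, 0.0995]
tcp_rot: [[0.968, 0.249, 0.0], [0.249, -0.968, 0.0], [0.0, 0.0, -1.0]]
wrist_force: [3.2, 0.2, 1.2]
opening: 0.0618
```

Call:
step_arm(
  series=[0.71, 0, 0, 0, 0, 0.7, 0, 0, 0, 0, 0.69, 0, 0, 0, 0, 0.68, 0, 0, 0, 0, 0.67, 0, 0, 0, 0, 0.66, 0, 0, 0, 0, 0.65, 0, 0, 0, 0, 0.65, 0, 0, 0, 0, 0.65, 0, 0, 0, 0],
)

```text
clock: 23.5
ee_pos: [0.5321, 0.0922, 0.0994]
tcp_rot: [[0.968, 0.249, 0.0], [0.249, -0.968, 0.0], [0.0, -0.0, -1.0]]
wrist_force: [0.8, 2.9, 3.9]
opening: 0.0565
```

```bash
python3 - <<'E'
from h import *
d=shot('wrist','w17'); s=arm.state(); print(s['clock'],s['ee_pos'],s['wrist_force'],s['opening'])
crop('w17',100,150,410,370,2.5,'w17c')
E
```

```text
23.55 [0.53207178 0.09223858 0.0994531 ] [1.24651801 3.31459622 4.88458991] 0.05687202616569091
```

View pics/w17c.png

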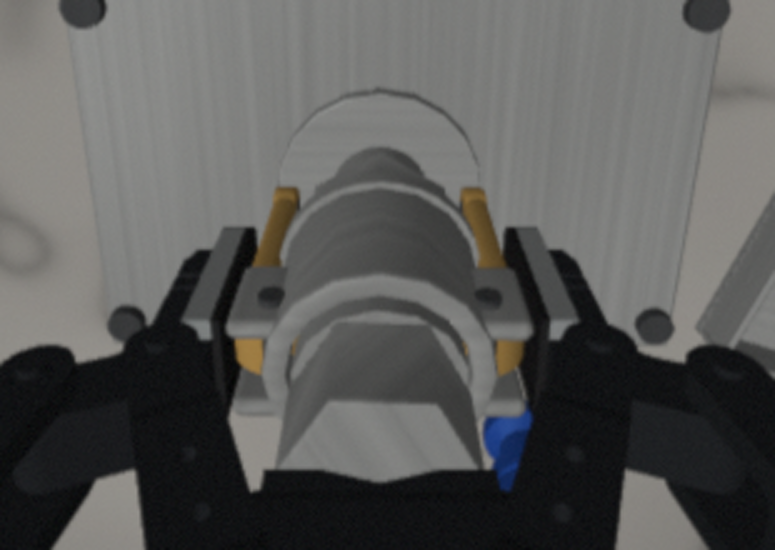

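Call:
step_arm(
  series=[0.64, 0, 0, 0, 0, 0.63, 0, 0, 0, 0, 0.62, 0, 0, 0, 0, 0.62, 0, 0, 0, 0, 0.62, 0, 0, 0, 0],
)

```text
clock: 24.05
ee_pos: [0.5321, 0.0923, 0.0994]
tcp_rot: [[0.968, 0.249, 0.0], [0.249, -0.968, 0.0], [0.0, -0.0, -1.0]]
wrist_force: [0.5, 2.8, 4.7]
opening: 0.0571
```

```bash
python3 - <<'E'
from h import *
d=shot('wrist','w18'); s=arm.state(); print(s['clock'],s['ee_pos'],s['wrist_force'],s['opening'])
E
```

```text
24.1 [0.53208865 0.09222977 0.09945326] [2.3558539  2.84136506 6.13977289] 0.05694273080975114
```

Call:
step_arm(
  series=[0.7, 0, 0, 0, 0, 0.8, 0, 0, 0, 0, 0.9, 0, 0, 0, 0, 0.9, 0, 0, 0, 0, 0.9, 0, 0, -1, 0, 0.9, 0, 0, -2.5, 0, 0.9, 0, 0, -4, 0, 0.9, 0, 0, -4, 0, 0.9, 0, 0, -3, 0, 0.9, 0, 0, 0, 0],
)

```text
clock: 25.1
ee_pos: [0.5345, 0.0925, 0.2497]
tcp_rot: [[0.968, 0.249, 0.008], [0.249, -0.968, 0.001], [0.008, 0.001, -1.0]]
wrist_force: [-0.3, 0.4, 0.1]
opening: 0.0769
```

```bash
python3 - <<'E'
from h import *
d=shot('wrist','w19'); s=arm.state(); print(s['clock'],s['ee_pos'],s['wrist_force'],s['opening'])
shot('scene','s19')
crop('w19',160,110,340,240,4.4,'w19c')
crop('s19',235,150,325,220,8,'s19c')
E
```

```text
25.15 [0.53327254 0.09232091 0.24721095] [ 0.36139924 -0.16873201 -1.16489997] 0.07701489525718404
```

View pics/w19c.png

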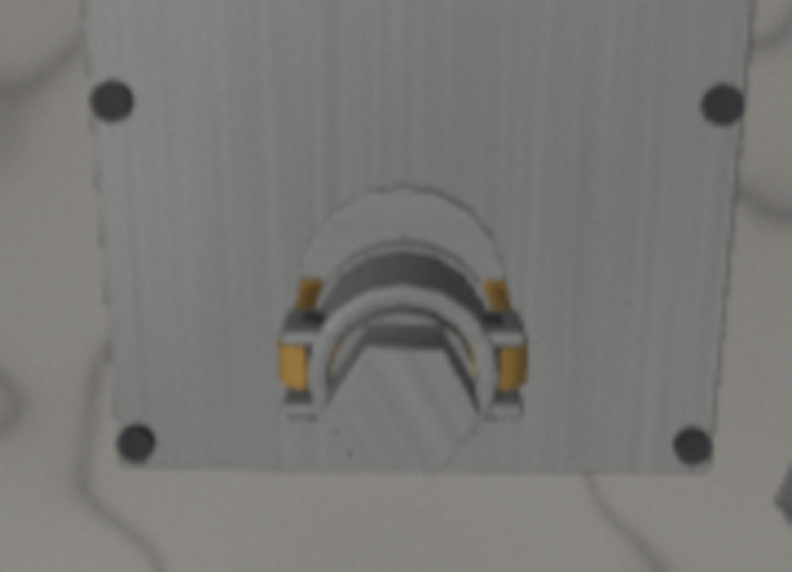

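View pics/s19c.png

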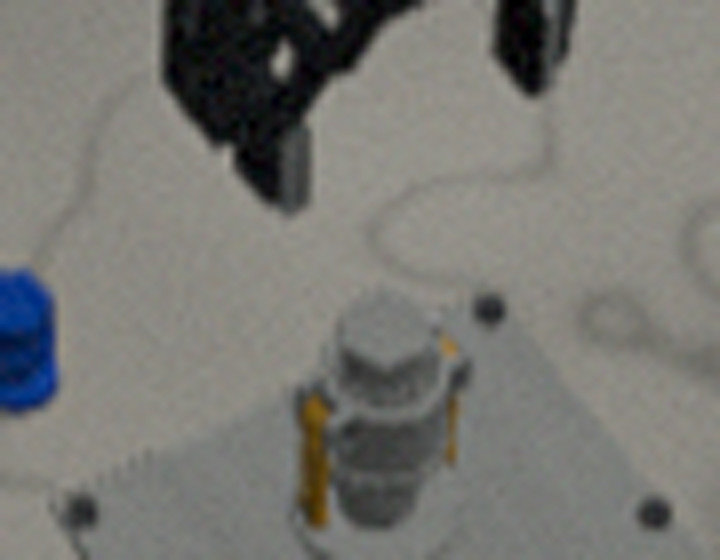

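```bash
python3 - <<'E'
from h import *
s=load('s19'); a=np.radians(14.4); ex=np.array([np.cos(a),np.sin(a)]);ey=np.array([-np.sin(a),np.cos(a)]); c=np.array([.5318,.0912])
im=cv2.imread('pics/s19c.png')
for th,col in [(1.571,(0,0,255)),(1.45,(0,255,0)),(1.3,(255,0,0))]:
  for sg in (-1,1):
    P=[]
    for r in (0,62):
        lat=(20+8*np.sin(th)+r*np.cos(th))/1000; z=(135+8*np.cos(th)-r*np.sin(th))/1000
        P.append((proj(s,[*(c+sg*lat*ey),z])-[235,150])*8)
    cv2.line(im,*[tuple(int(v) for v in p) for p in P],col,1)
P=np.array([(proj(s,[*(c+.01617*np.array([np.cos(.7425+k*np.pi/3),np.sin(.7425+k*np.pi/3)])),.1636])-[235,150])*8 for k in range(7)])
cv2.polylines(im,[P.astype(np.int32)],False,(255,0,255),1)
cv2.imwrite('pics/s19q.png',im)
E
```

```text
(no output)
```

View pics/s19q.png

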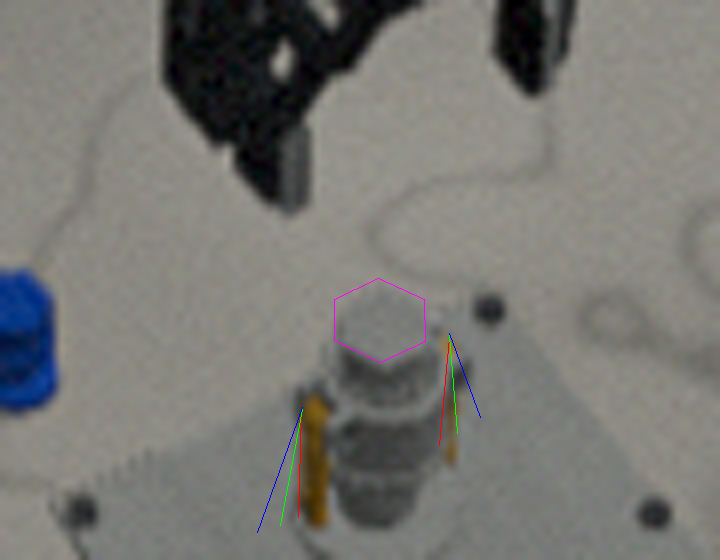

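```bash
python3 - <<'E'
from h import *
s=load('w19'); a=np.radians(14.4); ex=np.array([np.cos(a),np.sin(a)]);ey=np.array([-np.sin(a),np.cos(a)]); c=np.array([.5321,.0918])
crop('w19',215,155,290,215,10,'w19d'); im=cv2.imread('pics/w19d.png')
for th,col in [(1.571,(0,0,255)),(1.45,(0,255,0)),(1.3,(255,0,0))]:
  for sg in (-1,1):
   for dx in (-.0055,.0055):
    P=[]
    for r in (0,62):
        lat=(20+8*np.sin(th)+r*np.cos(th))/1000; z=(135+8*np.cos(th)-r*np.sin(th))/1000
        P.append((proj(s,[*(c+dx*ex+sg*lat*ey),z])-[215,155])*10+5)
    cv2.line(im,*[tuple(int(v) for v in p) for p in P],col,1)
cv2.imwrite('pics/w19q.png',im)
E
```

```text
(no output)
```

View pics/w19q.png

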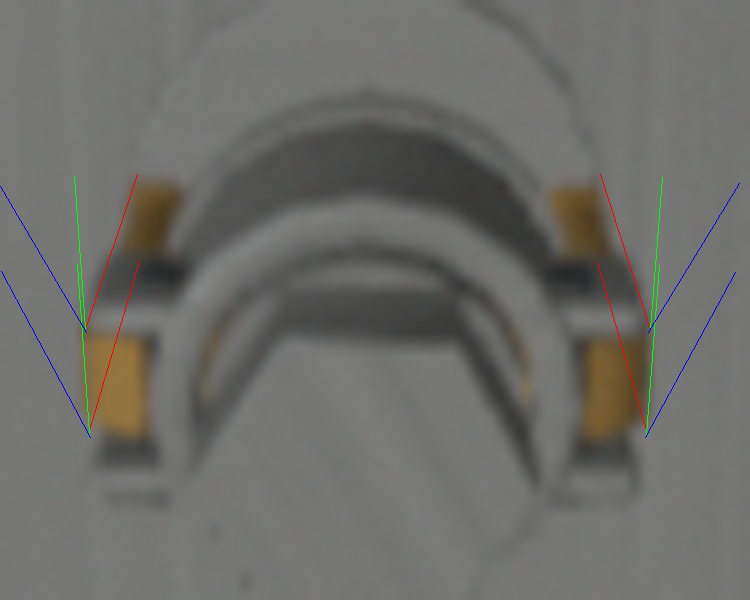

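Both bars lie on the 1.571 rad (red) outline, clear of the 1.45 rad one, and the gripper is well above and touching nothing. I'll hand the job in.

```bash
python3 - <<'E'
from h import *
s=arm.state(); print(s['clock'],s['wrist_force'],s['joint_velocities'].round(4))
print(arm.finish_job())
E
```

```text
25.2 [-0.61779064 -0.51239688 -0.37706105] [-0.0011  0.0308  0.0315 -0.0018 -0.0097 -0.0007]
the job is handed in; nothing more can be done
None
```

The plug is in the coupler with both cam arms down and locked. I handed the job in at 25.2 s of the 72 s allowed; it reported no verdict.

**What I did**
- I took the grooved plug from the tray by its hexagon and centred it over the real cup using the wrist camera.
- I pressed it about 5 mm into the gasket at roughly 11.5 N and released it. Side force stayed around 2 N.
- I swung both arms down together by lowering the fully open fingers to about 1 rad. I then closed the jaws in small steps until they stopped.

**Last checks**
- **Cam arms:** in the final wrist picture both bars match the outline for straight down (1.571 rad) and look symmetric. The jaws stopped at 57 mm, close to the expected 56–58 mm.
- **Plug height:** pictures taken after release, before the arms came down, put the top of its hexagon at about 160–164 mm. That means the foot was at roughly 108–112 mm. I did not measure the height again after locking.
- **Gripper:** it is about 10 cm clear and the wrist force is near zero.

**What disagreed**
- The cup measured slightly more than 4 mm off the tank's nominal axis. The scene camera overlay was about 1 pixel off, so in that view alone the +y arm's angle was unclear; the wrist picture settled it. I put both down to the 2 mm camera calibration.
- The pressing depth read 5 mm from force, but 6 mm from tool travel. The difference is about 1 mm of give before the gasket began to yield.

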